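Lay out the radio operating position

TASK

Lay out the operating position, ready for cabling: stand the power meter on the desk midway in the gap between the transceiver and the antenna tuner, its front in line with their front panels, and the loudspeaker on top of the tuner, centred side to side and its front flush with the tuner's panel. On the desk, put the Morse key squarely in front of the middle of the transceiver and the desk microphone squarely in front of the middle of the tuner, each with about 5 cm between the panel and its base. Everything must face straight out towards the operator like the two panels (dial, grille, finger-pieces, microphone head); set each thing down gently, without dropping it, and leave the mug, the handheld radio and the glasses where they are.

Things in the scene. Friction and masses are not known exactly. Their poses are not given: they have to be found in the camera images.
- transceiver: The transceiver, fixed: black box 170 deep (x) x 165 wide (y) x 65 mm high, cooling slots on top, 4 mm fins behind, blue display and an 18 mm proud tuning knob in front. Origin: centre of its underside, on the desk; +x points out of the front panel (85 mm from origin). The tuner stands beside it, left or right, panels in one plane, 130 to 150 mm clear between.
- tuner: The antenna tuner, fixed: box with plain grey flat top, 170 deep (x) x 150 wide (y) x 75 mm high; black front with two big dials whose knobs stand 18 mm proud and a small meter; three sockets 12 mm proud behind. Origin: centre of its underside, on the desk; +x points out of the front panel (85 mm from origin), z up.
- meter_centre (a point): The power meter, loose, 0.4 kg: a grey box 85 mm deep (x) x 60 wide (y) x 65 high with a cream crossed-needle dial on its front and two round sockets (4 mm proud) on its back. The point is its centre, 32.5 mm above its underside; x points out of its front (42.5 mm from the point). Take it across its 60 mm width.
- speaker_centre (a point): The loudspeaker, loose, 0.45 kg: a near-black box 70 mm deep (x) x 62 wide (y) x 76 high with a round barred grille on its front, plain top. The point is its centre, 38 mm above its underside; x points out of its front (35 mm from the point). Take it across its 62 mm width.
- key_centre (a point): The Morse key, loose, 0.5 kg, 44 mm high: steel base 76 deep (x) x 54 wide (y) x 20 mm thick with brass posts and two levers whose black finger-pieces stand 26 mm out over the base's front (+x) edge. Point: over the middle of the base, 22 mm above its underside; x points to the finger-pieces, its front. Take it across the base's 54 mm width; all above the base is narrower.
- mic_centre (a point): Desk microphone, loose, 0.5 kg, 150 mm high: black base 90 deep (x) x 64 wide (y) x 22 mm; upright stem at its middle; on it a silver tube 26 mm thick along x, rising 0.2 rad to its dark head (front, +x). Point: in the stem, 74 mm above the underside, over the base's centre. The tube's axis passes 50 mm above the point; grip it there across y: bare from -35 to +35 mm along x.
- mug: A white mug, loose, 80 mm across, 92 high, handle at its +y. Origin: centre of its underside. Leave it where it is.
- handheld: A black handheld radio lying on its back, loose, 112 x 56 x 34 mm high, stub aerial along +x. Origin: under its centre. Leave it where it is.
- glasses: Black reading glasses, loose, lenses upright, 122 mm wide and 42 high, arms 140 mm along -x. Origin: on the desk under the bridge. Leave them where they are.
Things that resemble listed ones, but are neither listed nor needed, are in the scene too. Leave any green or purple look-alike of the part that bears meter_centre alone.

How it is judged:
At the end, for the whole second after the job is handed in: All released, upright, at rest, turned within 0.18 rad of the panels, not back to front. Meter midway in gap (12 mm), front in line (15 mm). Speaker on tuner, centred and flush (15 mm). Key before transceiver, mic before tuner: centred (15 mm), base 28 to 72 mm from the panel (x of meter_centre in the frame of transceiver between 0.0275 and 0.0575 m and angle between the x axis of each of meter_centre, key_centre and the x axis of transceiver, either way round below 0.18 rad and angle between each of meter_centre, speaker_centre, key_centre, mic_centre's own z axis and vertical below 0.08 rad and x of transceiver in the frame of meter_centre below 0 m and height (world z) of meter_centre between 0.0265 and 0.0385 m and ((y of meter_centre in the frame of transceiver between 0.1355 and 0.1695 m and y of meter_centre in the frame of tuner between -0.162 and -0.128 m) or (y of meter_centre in the frame of transceiver between -0.1695 and -0.1355 m and y of meter_centre in the frame of tuner between 0.128 and 0.162 m)) and x of speaker_centre in the frame of tuner between 0.035 and 0.065 m and angle between the x axis of each of speaker_centre, mic_centre and the x axis of tuner, either way round below 0.18 rad and x of tuner in the frame of speaker_centre below 0 m and y of speaker_centre in the frame of tuner between -0.015 and 0.015 m and height (world z) of speaker_centre between 0.107 and 0.119 m and x of key_centre in the frame of transceiver between 0.151 and 0.195 m and x of transceiver in the frame of key_centre below 0 m and y of key_centre in the frame of transceiver between -0.015 and 0.015 m and height (world z) of key_centre between 0.016 and 0.028 m and x of mic_centre in the frame of tuner between 0.158 and 0.202 m and x of tuner in the frame of mic_centre below 0 m and y of mic_centre in the frame of tuner between -0.015 and 0.015 m and height (world z) of mic_centre between 0.068 and 0.08 m and linear speed of each of meter, speaker, key, mic below 0.02 m/s and angular speed of each of meter, speaker, key, mic below 0.1 rad/s); the robot touches nothing.
It fails at once if the mug, the handheld radio or the glasses are displaced by more than 25 mm (distance of any of mug, handheld, glasses from where it was at the start of the episode above 0.025 m).
It fails at once if a thing is dropped or thrown (moves faster than 0.5 m/s while the fingers do not hold it: a fall of over about 13 mm) ((linear speed of meter above 0.5 m/s and contact force between meter and the fingers below 0.1 N) or (linear speed of speaker above 0.5 m/s and contact force between speaker and the fingers below 0.1 N) or (linear speed of key above 0.5 m/s and contact force between key and the fingers below 0.1 N) or (linear speed of mic above 0.5 m/s and contact force between mic and the fingers below 0.1 N)).
It fails at once if a thing is tipped over (angle between any of meter_centre, speaker_centre, key_centre, mic_centre's own z axis and vertical above 0.8 rad).
It also fails if it takes over 120 s, if anything falls off the work surface, if the arm or the gripper's body presses on something with over 40 N, if the wrist force passes 120 N, or if a joint passes its speed limit or range.

ROBOT

A 6-joint arm with a two-finger parallel gripper is mounted at the origin on the work surface. World frame = base frame: x ahead of the robot, y to its left, z up, the work surface at z = 0. Lengths are in m, angles in rad, forces in N, time in s.
With the tool pointing down it reaches from about 0.25 to 0.775 m from the base axis. Payload 4 kg.
Tool frame: the origin (TCP) lies at the very end of the fingers, on their centre line; the grasp point (between the pads) lies 19 mm behind it; z points along the fingers, y is the direction in which the jaws open and shut (so a half turn about z gives the same grasp; the last joint's range is limited). The gripper opens to 85 mm and grips with 20 to 120 N. Pads are 22 mm wide; open, the fingers measure 114 mm over their backs; the gripper's body (76 mm by 85 mm) begins 54 mm behind the grasp point. The pads swing forward as they close: fully open they stand 13 mm farther back than shut.
Start: joints at [1.004, 0.087, 1.371, -0, 1.684, -0.103], TCP at [0.246, 0.492, 0.231] pointing down, gripper open.
Joint ranges: [-3.1, 3.1], [-0.76, 2.03], [0.27, 2.55], [-1.08, 4.22], [0.17, 2.65], [-2.57, 2.57]. Speed limits (rad/s): [2.79, 2.79, 3.14, 3.14, 3.14, 3.14].

INTERFACE

Orientations are given as a rotation vector (axis times angle).
In Python, from station import status, cams, workorder gives the robot as it stands.
- The arm moves only by the tool play_rows, never from a script. Its argument "moves" is a list of rows, each an object with "dr": the turn, a rotation vector about the tool's x, y, z in rad, a list of three; "travel": the shift along the tool's x, y, z in m, a list of three; "grip": the finger opening in m, from 0 to 0.0854. In form: [{"dr": [wx, wy, wz], "travel": [tx, ty, tz], "grip": grip}, ...]. A call has 1 to 8 rows; each row is the pose to reach, as a shift and turn from the pose measured when the call began, along the tool's axes at that moment; what a row does not reach only later rows make up. A row lasts 1/8 s, in which the tool goes at most 62.5 mm and 10.7 degrees, less where a joint would pass 70% of its speed; a pose out of reach is approached as far as the arm can. A call with a gripper value outside its range is refused whole. The fingers move at their own pace and stop on an object; "newtons" is the grip in N (left out, the last holds). Time passes only in rows, so rows that repeat a pose let the fingers close. It gives the time, the measured TCP pose, the force and the opening at its end, in the units of the state.
- status.observe(): the state, without advancing time (a new reading comes with each control period).
- cams.read_camera(name): name is "scene" or "top" or "wrist"; returns a dict with "img" (400x640x3 uint8, red, green, blue), "vertical_fov" (degrees; the focal length in pixels is half the picture's height over the tangent of half this angle, whatever the lens; pixels are square), "cx", "cy" (the principal point, pixels), "view" (4x4, takes a point from world to camera coordinates). Camera axes: x right, y down, z forward; pixel columns grow to the right and rows downward; lengths in m; the calibration is good to about 2 mm. A picture is of the moment at which its call begins. There is no depth.
- workorder.sign_off(): hands the job in, once; it reports no verdict.
Trained networks look in a picture, given as the dict that the camera call returned (one of the last four; its "shot" number tells which), for a name from the list of things; names that differ only in an ending like _2 or _b are one class to them, and where a whole thing is asked for, a point or a joint stands for the part that bears it (a point fixed in the world has none). Each returns a list of dicts, best first, with "confidence" (0 to 1); they miss things now and then, are a little off and sometimes report something else, mostly with a low value. They report only what shows in the picture. A call takes as long as a camera call. They do not tell look-alikes from the thing itself.
- cams.search_frame(query, picture): "position" ([row, column] in pixels, amid what is visible of it).
The state is a dict: "time_s": time; "joints": joint angles; "joint_vel": joint speeds; "effort": joint torques, N m; "eef_pos": TCP position; "ee_rot": TCP orientation; "wrist_force": force on the tool from outside, world axes, zero at the start; "torque": the same for the moment, N m; "grip_width": opening from 0.0 (shut) to 1.0 (fully open).
Only numpy, scipy, OpenCV 4.12 (cv2) and the standard library are available. Lean on these libraries where they do the work, as an engineer would, in place of code of your own. Each camera call takes 0.05 s, during which the arm holds its last target.

## Working session

There is one attempt and no reset: what is moved stays moved. The work goes in short steps, Python scripts to look and compute and a tool call to move; the robot and the scene stay as the last step left them, time stands still between calls to the robot, and variables do not carry over. Pictures are saved under pics/ and viewed, and the job is handed in when it is done.

Besides the shell and the picture viewer there is one more tool, called after "Call:" by a JSON object that holds its "op" and its "data". play_rows: Moves the arm, as the interface text tells. Its arguments: {"type":"object","properties":{"moves":{"type":"array"},"newtons":{"type":"number"}},"required":["moves"]}

```bash
ls -la; mkdir -p pics; python3 - <<'E'
from station import status, cams, workorder
import cv2
print(status.observe())
for n in ("scene","top","wrist"):
    p=cams.read_camera(n); cv2.imwrite(f"pics/{n}0.png",p["img"][:,:,::-1]); print(n,p["vertical_fov"],p["cx"],p["cy"],p["view"].tolist() if hasattr(p["view"],"tolist") else p["view"],[k for k in p])
E
```

```text
total 12
drwxr-xr-x  3 agent agent 4096 Dec  6 10:36 .
drwxr-xr-x 23 root  root  4096 Dec  6 10:36 ..
drwxr-xr-x  2 agent agent 4096 Dec  6 10:36 pics
{'time_s': 0.0, 'joints': array([ 1.00390568e+00,  8.79829862e-02,  1.37229862e+00,  2.92533670e-05,
        1.68358768e+00, -1.03066904e-01]), 'joint_vel': array([ 0.00101394,  0.00065763, -0.00119079,  0.00107761,  0.00050104,
       -0.00139237]), 'effort': array([-1.66443795e-03, -3.51869380e+01, -3.13266599e+01, -3.84099785e-04,
        1.08832534e-02, -6.42520703e-06]), 'eef_pos': array([0.24576077, 0.49147355, 0.23010132]), 'ee_rot': array([-0.72187563, -3.0567326 ,  0.00336152]), 'wrist_force': array([-0.02892422, -0.69202117, -0.89963053]), 'torque': array([ 0.04395551,  0.00774059, -0.01476234]), 'grip_width': 1.0015357776383518}
scene 54.799573153623015 318.7184444067772 195.54130183581987 [[0.1147359973856219, 0.9932115954513775, -0.019140991741709055, -0.038622065672864116], [0.504677406830554, -0.07487525265841234, -0.8600548886984637, -0.16794237193859413], [-0.8556496747727509, 0.08901922938482751, -0.5098423392197015, 
[... 184 characters left out ...]
9414021139571, -0.008119354550725781, -0.02249715753230642], [-0.9931482768308976, -0.006163983135929289, -0.11669835277208784, 0.5206875255626695], [0.11664146693078536, 0.00889930616809809, -0.9931342157744647, 1.3724575053136512], [0.0, 0.0, 0.0, 1.0]] ['img', 'vertical_fov', 'cx', 'cy', 'view', 'shot']
wrist 63.50382208119607 316.95858884791096 197.93242446453942 [[0.44705117865253513, 0.8945067216480782, -0.0017229601818158145, -0.5493713795596419], [0.8587884902226697, -0.42865966739566297, 0.2805944023128556, -0.03668002944895565], [0.250255015387201, -0.126919716650521, -0.9598248865282171, 0.3784219715613245], [0.0, 0.0, 0.0, 1.0]] ['img', 'vertical_fov', 'cx', 'cy', 'view', 'shot']
```

View pics/scene0.png

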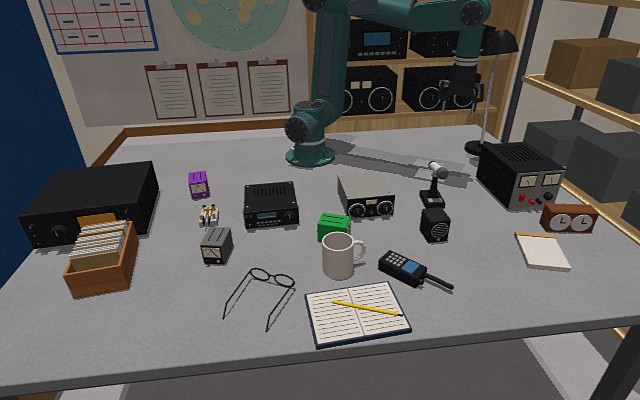

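View pics/top0.png

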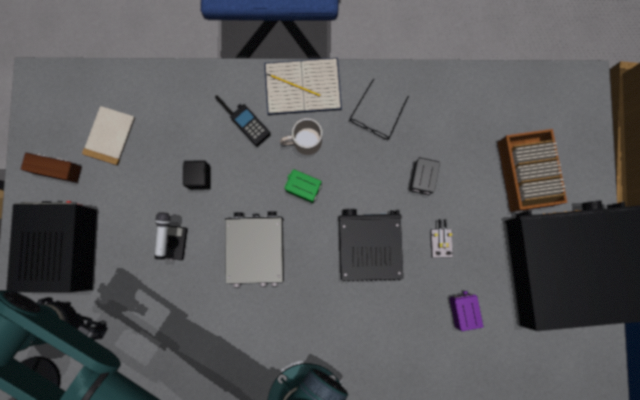

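View pics/wrist0.png

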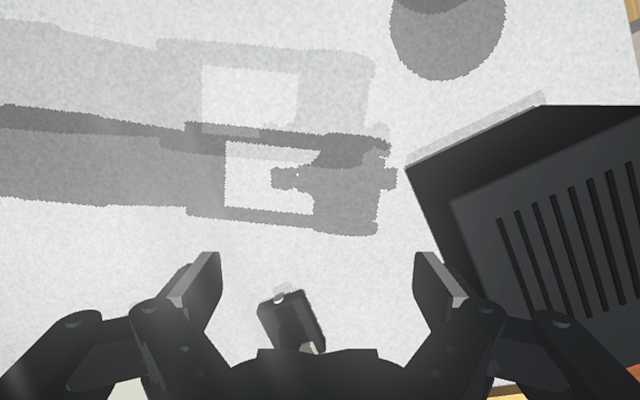

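The panels face +x, away from the arm, and the tuner is on the transceiver's +y side. In the top view:

| Thing | Pixel position |
|---|---|
| Meter (grey) | ~(425,175) |
| Key | ~(442,240) |
| Speaker | ~(196,174) |
| Mic | ~(170,238) |
| Tuner | ~(254,250) |
| Transceiver | ~(371,246) |
| Green look-alike | ~(303,185) |
| Purple look-alike | ~(467,310) |

```bash
cat > h.py <<'E'
import numpy as np, cv2
from scipy.spatial.transform import Rotation as R
def cam(p): 
    h=p["img"].shape[0]; f=h/2/np.tan(np.radians(p["vertical_fov"])/2); V=np.array(p["view"]); return f,p["cx"],p["cy"],V
def ray(p,u,v):
    f,cx,cy,V=cam(p); d=V[:3,:3].T@np.array([(u-cx)/f,(v-cy)/f,1.]); o=-V[:3,:3].T@V[:3,3]; return o,d/np.linalg.norm(d)
def onz(p,u,v,z):
    o,d=ray(p,u,v); return o+d*(z-o[2])/d[2]
def proj(p,X):
    f,cx,cy,V=cam(p); c=V[:3,:3]@np.asarray(X,float)+V[:3,3]; return np.array([cx+f*c[0]/c[2],cy+f*c[1]/c[2]])
def tri(obs):  # [(p,u,v),...] -> point, miss
    A=np.zeros((3,3));b=np.zeros(3);L=[]
    for p,u,v in obs:
        o,d=ray(p,u,v);M=np.eye(3)-np.outer(d,d);A+=M;b+=M@o;L.append((o,M))
    X=np.linalg.solve(A,b); return X,max(np.linalg.norm(M@(X-o)) for o,M in L)
def box(img,p,c,yaw,d,w,z0,z1,col):
    P=[]
    for z in (z0,z1):
        for a,b in ((1,1),(1,-1),(-1,-1),(-1,1)):
            P.append(proj(p,[c[0]+np.cos(yaw)*a*d/2-np.sin(yaw)*b*w/2,c[1]+np.sin(yaw)*a*d/2+np.cos(yaw)*b*w/2,z]))
    return P
def crop(p,name,r0,r1,c0,c1,k):
    im=p["img"][r0:r1,c0:c1,::-1]; cv2.imwrite(name,cv2.resize(im,None,fx=k,fy=k,interpolation=cv2.INTER_CUBIC))
E
python3 - <<'E'
from h import *
from station import cams
T=cams.read_camera("top");S=cams.read_camera("scene")
for n in ["transceiver","tuner","meter_centre","speaker_centre","key_centre","mic_centre","mug","handheld","glasses"]:
    a=cams.search_frame(n,T);b=cams.search_frame(n,S)
    print(n,[(np.round(q["position"][::-1]).tolist(),round(q["confidence"],2)) for q in a[:4]],[(np.round(q["position"][::-1]).tolist(),round(q["confidence"],2)) for q in b[:4]])
    if a and b:
        u,v=a[0]["position"][::-1];s,t=b[0]["position"][::-1]; X,m=tri([(T,u,v),(S,s,t)]); print("   ",X.round(3),round(m,4))
crop(T,"pics/t1.png",140,300,140,340,4)
crop(T,"pics/t2.png",140,300,320,500,4)
crop(S,"pics/s1.png",150,290,170,370,4)
crop(S,"pics/s2.png",150,290,320,480,4)
E
```

```text
transceiver [([372.0, 245.0], 0.87)] [([271.0, 205.0], 0.69)]
    [ 0.419 -0.165  0.031] 0.0041
tuner [([250.0, 248.0], 0.72), ([169.0, 240.0], 0.2)] [([362.0, 194.0], 0.88), ([436.0, 223.0], 0.59)]
    [0.407 0.145 0.036] 0.0093
meter_centre [([300.0, 185.0], 0.9), ([424.0, 177.0], 0.88), ([468.0, 314.0], 0.78)] [([332.0, 227.0], 0.81), ([198.0, 183.0], 0.8), ([216.0, 244.0], 0.55)]
    [0.578 0.017 0.039] 0.0063
speaker_centre [([198.0, 175.0], 0.71)] [([434.0, 226.0], 0.76)]
    [0.606 0.303 0.032] 0.0002
key_centre [([441.0, 241.0], 0.85)] [([211.0, 214.0], 0.57)]
    [ 0.431 -0.354  0.02 ] 0.0042
mic_centre [([167.0, 238.0], 0.65), ([304.0, 137.0], 0.6)] []
mug [([306.0, 137.0], 0.72)] [([339.0, 253.0], 0.87), ([217.0, 244.0], 0.53)]
    [0.707 0.011 0.048] 0.0009
handheld [([247.0, 122.0], 0.61)] [([406.0, 272.0], 0.77)]
    [0.759 0.176 0.011] 0.0004
glasses [([369.0, 249.0], 0.75), ([371.0, 89.0], 0.67), ([250.0, 123.0], 0.36)] [([278.0, 306.0], 0.93)]
    [ 0.425 -0.188 -0.413] 0.0149
```

View pics/t1.png

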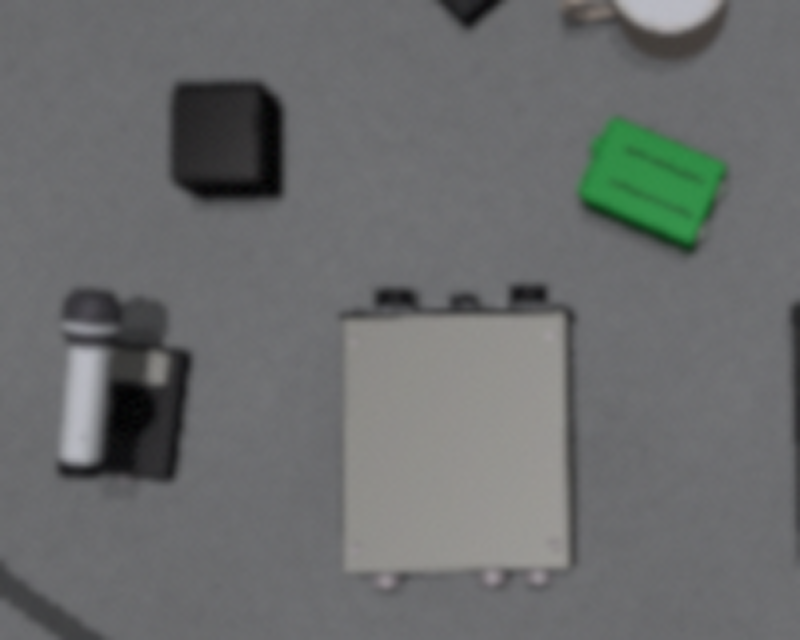

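View pics/t2.png

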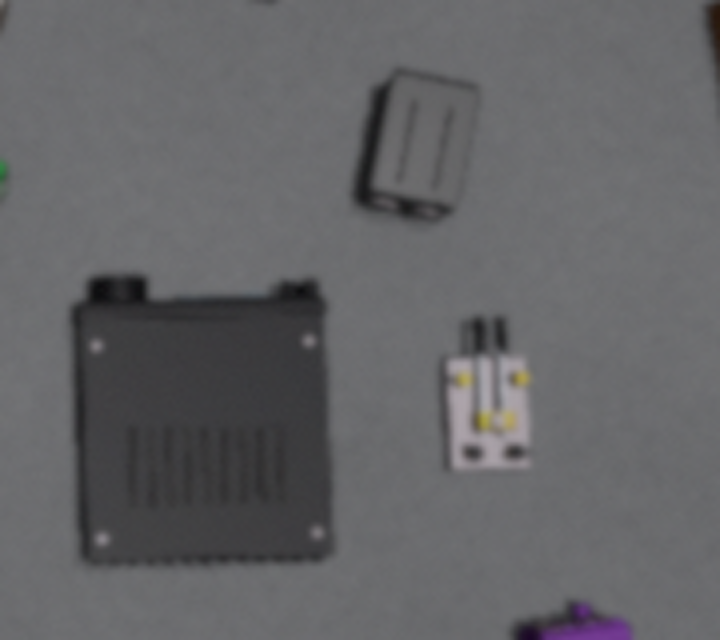

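View pics/s1.png

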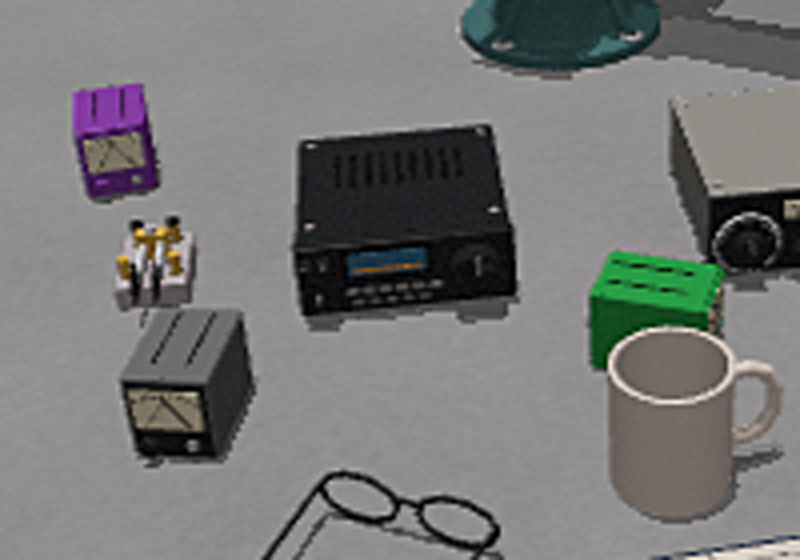

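View pics/s2.png

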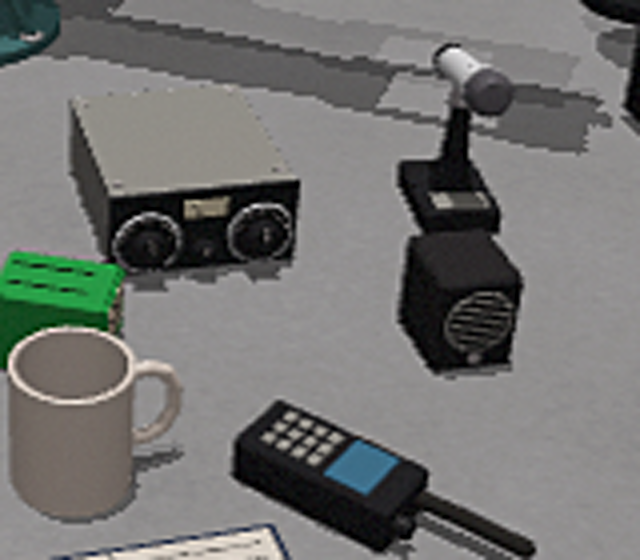

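The crops show the grey meter's dial, the speaker's grille, the key's finger-pieces and the mic head all facing roughly +x already. Next, poses from the top-face corners.

```bash
python3 - <<'E'
from h import *
from station import cams
T=cams.read_camera("top")
def f(n,pts,off,z,):
    W=np.array([onz(T,off+x/4-.4,140+y/4-.4,z)[:2] for x,y in pts])  # order FL FR BR BL
    c=W.mean(0); fx=(W[0]+W[1]-W[2]-W[3])/2; ly=(W[0]+W[3]-W[1]-W[2])/2
    print(n,c.round(4),"depth",np.linalg.norm(fx).round(4),"width",np.linalg.norm(ly).round(4),"yaw",np.arctan2(fx[1],fx[0]).round(3),np.arctan2(-ly[0],ly[1]).round(3))
f("tuner",[(343,315),(568,310),(572,570),(345,572)],140,.075)
f("trx",[(75,305),(322,298),(330,555),(85,562)],320,.065)
f("meter",[(395,72),(478,90),(452,212),(372,192)],320,.065)
f("spk",[(176,85),(262,82),(268,185),(175,182)],140,.076)
f("key",[(447,357),(527,357),(532,468),(452,470)],320,.02)
# mic tube: axis
for x,y,z in [(90,345,.13),(80,465,.115),(85,405,.124)]:
    print("mic",onz(T,140+x/4-.4,140+y/4-.4,z).round(4))
print("micbase right edge",onz(T,140+188/4,140+352/4,.022).round(3),onz(T,140+175/4,140+478/4,.022).round(3))
E
```

```text
tuner [0.4013 0.1401] depth 0.167 width 0.1465 yaw 0.033 0.022
trx [ 0.4114 -0.1624] depth 0.1671 width 0.1603 yaw 0.03 0.035
meter [ 0.6024 -0.3098] depth 0.0832 width 0.055 yaw -0.213 -0.228
spk [0.6023 0.3004] depth 0.067 width 0.0591 yaw 0.059 0.006
key [ 0.4254 -0.3596] depth 0.0753 width 0.0538 yaw 0.023 0.019
mic [0.4577 0.3641 0.13  ]
mic [0.3832 0.3718 0.115 ]
mic [0.4205 0.3675 0.124 ]
micbase right edge [0.461 0.329 0.022] [0.376 0.335 0.022]
```

```bash
cat >> h.py <<'E'
PSI=0.033
def rel(pos,yaw,s=None):
    """travel and dr for TCP to go to pos, tool down, jaws across direction yaw+90deg"""
    if s is None:
        from station import status; s=status.observe()
    R0=R.from_rotvec(s["ee_rot"]); best=None
    for k in (0,np.pi):
        # tool x = (cos,sin), z down, y = z cross x
        c,sn=np.cos(yaw+k),np.sin(yaw+k)
        Rt=R.from_matrix(np.array([[c,sn,0],[sn,-c,0],[0,0,-1]]))
        dr=(R0.inv()*Rt).as_rotvec()
        if best is None or np.linalg.norm(dr)<np.linalg.norm(best): best=dr
    t=R0.inv().apply(np.array(pos)-s["eef_pos"])
    n=max(np.linalg.norm(t)/.0625,np.degrees(np.linalg.norm(best))/10.7)
    print("dr",best.round(3).tolist(),"travel",t.round(4).tolist(),"rows",round(n,1)); return
def axes():
    from station import status; s=status.observe(); M=R.from_rotvec(s["ee_rot"]).as_matrix(); print("tool axes in world x,y,z:",M.T.round(3).tolist()); print(s["eef_pos"].round(4),s["wrist_force"].round(1),"grip",round(s["grip_width"],3),"t",round(s["time_s"],2),"j",s["joints"].round(2))
E
python3 - <<'E'
from h import *
axes(); rel([.55,.30,.24],.03)
from station import cams
p=cams.read_camera("wrist");V=p["view"];V=np.array(V)
print("cam pos",-V[:3,:3].T@V[:3,3],"fwd",V[2,:3])
E
```

```text
tool axes in world x,y,z: [[-0.894, 0.447, 0.0], [0.447, 0.894, 0.0], [-0.0, 0.0, -1.0]]
[0.246  0.4919 0.2313] [0.6 0.5 0.2] grip 0.996 t 1.2 j [ 1.    0.09  1.37  0.    1.68 -0.1 ]
dr [0.0, -0.0, -0.494] travel [-0.3577, -0.0356, -0.0087] rows 5.8
cam pos [0.18248515 0.52386334 0.3736619 ] fwd [ 0.25135752 -0.12518716 -0.95976433]
```

Call:
{"op": "play_rows", "data": {"moves": [{"dr": [0, 0, -0.1], "travel": [-0.06, -0.006, -0.01], "grip": 0.085}, {"dr": [0, 0, -0.494], "travel": [-0.358, -0.036, -0.009], "grip": 0.085}, {"dr": [0, 0, -0.494], "travel": [-0.358, -0.036, -0.009], "grip": 0.085}, {"dr": [0, 0, -0.494], "travel": [-0.358, -0.036, -0.009], "grip": 0.085}, {"dr": [0, 0, -0.494], "travel": [-0.358, -0.036, -0.009], "grip": 0.085}, {"dr": [0, 0, -0.494], "travel": [-0.358, -0.036, -0.009], "grip": 0.085}, {"dr": [0, 0, -0.494], "travel": [-0.358, -0.036, -0.009], "grip": 0.085}, {"dr": [0, 0, -0.494], "travel": [-0.358, -0.036, -0.009], "grip": 0.085}], "newtons": 50}}

```text
time_s: 2.25
eef_pos: [0.55, 0.2996, 0.24]
ee_rot: [0.047, -3.14, -0.001]
wrist_force: [0.4, -0.3, -0.9]
grip_width: 0.995
```

```bash
python3 - <<'E'
from h import *
axes()
from station import cams
p=cams.read_camera("wrist");cv2.imwrite("pics/w1.png",p["img"][:,:,::-1]); import pickle; pickle.dump(p,open("w1.pkl","wb"))
E
```

```text
tool axes in world x,y,z: [[-1.0, -0.03, 0.001], [-0.03, 1.0, 0.0], [-0.001, 0.0, -1.0]]
[0.55   0.2996 0.24  ] [ 0.4 -0.3 -0.9] grip 0.995 t 2.25 j [ 0.41  0.26  1.16  0.    1.73 -1.19]
```

View pics/w1.png

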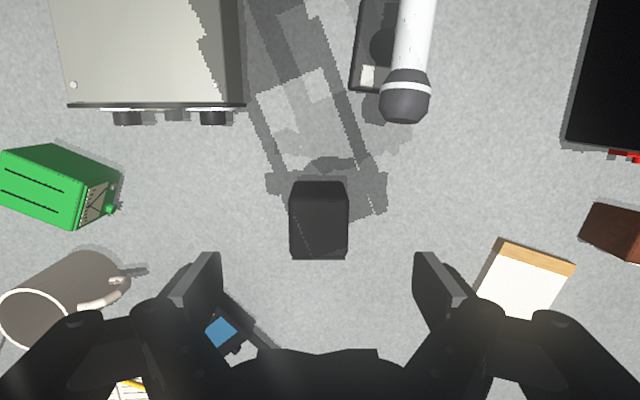

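```bash
python3 - <<'E'
from h import *
import pickle
p=pickle.load(open("w1.pkl","rb"))
im=p["img"][150:290,250:390,::-1].astype(float)
im=np.clip((im/255)**.5*255,0,255).astype(np.uint8)
cv2.imwrite("pics/w1c.png",cv2.resize(im,None,fx=4,fy=4,interpolation=cv2.INTER_CUBIC))
E
```

```text
(no output)
```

View pics/w1c.png

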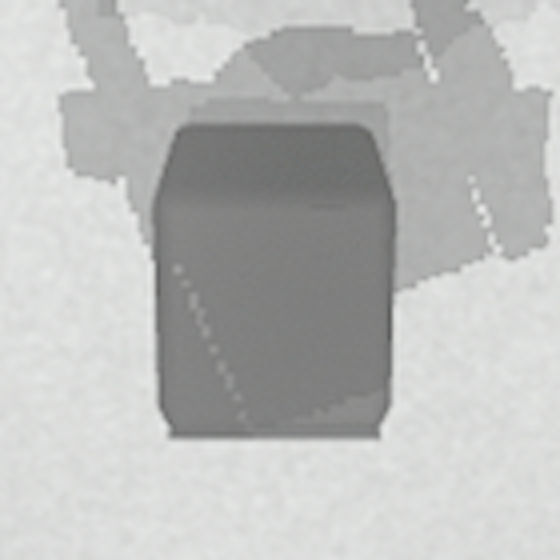

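```bash
python3 - <<'E'
from h import *
import pickle
p=pickle.load(open("w1.pkl","rb"))
for x,y,z in [(156,203,.076),(395,203,.076),(158,400,.076),(390,400,.076),(168,437,.076),(380,437,.076)]:
    print(onz(p,250+x/4-.4,150+y/4-.4,z).round(4))
for u,v,z in [(67,103,.075),(245,105,.075),(238,-1,.075)]: print("tuner",onz(p,u,v,z).round(4))
E
```

```text
[0.5717 0.2723 0.076 ]
[0.5699 0.3314 0.076 ]
[0.625  0.2731 0.076 ]
[0.6232 0.3332 0.076 ]
[0.6355 0.2758 0.076 ]
[0.6338 0.3312 0.076 ]
tuner [0.4853 0.0697 0.075 ]
tuner [0.4822 0.2319 0.075 ]
tuner [0.3967 0.2288 0.075 ]
```

```bash
python3 - <<'E'
from h import *
rel([.602,.3025,.14],.03);rel([.602,.3025,.04],.03)
E
```

```text
dr [0.0, -0.0, 0.001] travel [-0.0526, 0.0007, 0.1004] rows 1.8
dr [0.0, -0.0, 0.001] travel [-0.0527, 0.0006, 0.2004] rows 3.3
```

Call:
{"op": "play_rows", "data": {"moves": [{"dr": [0, 0, 0], "travel": [-0.0525, 0.001, 0.05], "grip": 0.085}, {"dr": [0, 0, 0], "travel": [-0.0525, 0.001, 0.1], "grip": 0.085}, {"dr": [0, 0, 0], "travel": [-0.0525, 0.001, 0.13], "grip": 0.085}, {"dr": [0, 0, 0], "travel": [-0.0525, 0.001, 0.165], "grip": 0.085}, {"dr": [0, 0, 0], "travel": [-0.0525, 0.001, 0.2], "grip": 0.085}, {"dr": [0, 0, 0], "travel": [-0.0525, 0.001, 0.2], "grip": 0.085}, {"dr": [0, 0, 0], "travel": [-0.0525, 0.001, 0.2], "grip": 0.05}, {"dr": [0, 0, 0], "travel": [-0.0525, 0.001, 0.2], "grip": 0.05}]}}

```text
time_s: 3.3
eef_pos: [0.6033, 0.3038, 0.0436]
ee_rot: [-0.049, 3.137, 0.003]
wrist_force: [0.3, 0.1, 1.2]
grip_width: 0.717
```

Call:
{"op": "play_rows", "data": {"moves": [{"dr": [0, 0, 0], "travel": [0, 0, 0], "grip": 0.05}, {"dr": [0, 0, 0], "travel": [0, 0, 0], "grip": 0.05}, {"dr": [0, 0, 0], "travel": [0, 0, 0], "grip": 0.05}]}}

```text
time_s: 3.68
eef_pos: [0.6031, 0.3039, 0.0436]
ee_rot: [-0.05, 3.137, 0.004]
wrist_force: [-0.1, 1.1, -3.3]
grip_width: 0.713
```

```bash
python3 - <<'E'
from h import *
axes()
from station import cams
p=cams.read_camera("wrist");cv2.imwrite("pics/w2.png",p["img"][:,:,::-1])
E
```

```text
tool axes in world x,y,z: [[-0.999, -0.032, -0.004], [-0.032, 0.999, 0.002], [0.004, 0.002, -1.0]]
[0.6031 0.3039 0.0436] [-0.1  1.1 -3.3] grip 0.713 t 3.67 j [ 0.38  0.45  1.29  0.    1.39 -1.22]
```

View pics/w2.png

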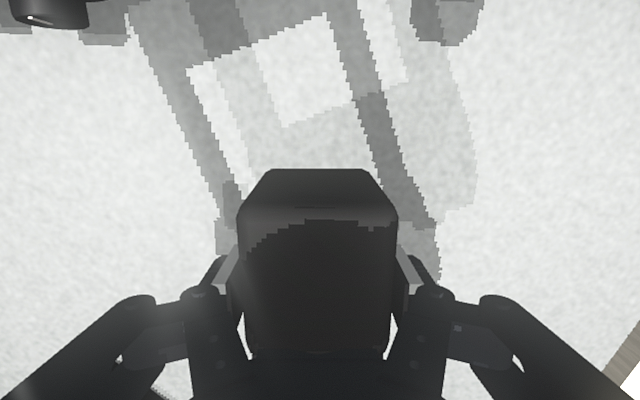

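```bash
python3 - <<'E'
from h import *
rel([.603,.304,.165],.033);rel([.4515,.143,.165],.033);
E
```

```text
dr [0.002, 0.004, -0.001] travel [-0.0004, 0.0004, -0.1214] rows 1.9
dr [0.002, 0.004, -0.001] travel [0.1561, -0.1557, -0.1224] rows 4.0
```

Call:
{"op": "play_rows", "data": {"moves": [{"dr": [0.001, 0.002, 0], "travel": [0, 0, -0.03], "grip": 0.05}, {"dr": [0.002, 0.004, 0], "travel": [0, 0, -0.08], "grip": 0.05}, {"dr": [0.002, 0.004, 0], "travel": [0, 0, -0.122], "grip": 0.05}, {"dr": [0.002, 0.004, 0], "travel": [0.035, -0.035, -0.122], "grip": 0.05}, {"dr": [0.002, 0.004, 0], "travel": [0.075, -0.075, -0.122], "grip": 0.05}, {"dr": [0.002, 0.004, 0], "travel": [0.115, -0.115, -0.122], "grip": 0.05}, {"dr": [0.002, 0.004, 0], "travel": [0.156, -0.156, -0.122], "grip": 0.05}, {"dr": [0.002, 0.004, 0], "travel": [0.156, -0.156, -0.122], "grip": 0.05}]}}

```text
time_s: 4.72
eef_pos: [0.4476, 0.1402, 0.1628]
ee_rot: [0.045, -3.137, 0.002]
wrist_force: [0.1, 0.9, -3.5]
grip_width: 0.717
```

```bash
python3 - <<'E'
from h import *
axes();rel([.4515,.143,.121],.033)
from station import cams
p=cams.read_camera("wrist");cv2.imwrite("pics/w3.png",p["img"][:,:,::-1])
p=cams.read_camera("scene");crop(p,"pics/s3.png",80,280,260,460,4)
E
```

```text
tool axes in world x,y,z: [[-1.0, -0.029, 0.004], [-0.029, 1.0, -0.001], [-0.004, -0.001, -1.0]]
[0.4476 0.1402 0.1628] [ 0.1  0.9 -3.5] grip 0.717 t 4.72 j [ 0.18 -0.07  1.66 -0.    1.55 -1.42]
dr [-0.001, -0.004, -0.004] travel [-0.0041, 0.0027, 0.0418] rows 0.7
```

View pics/w3.png

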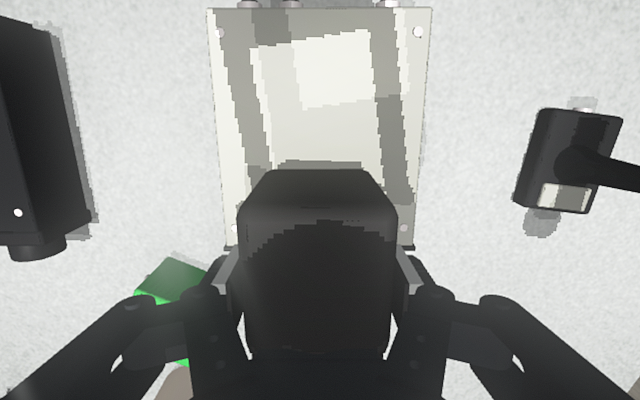

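View pics/s3.png

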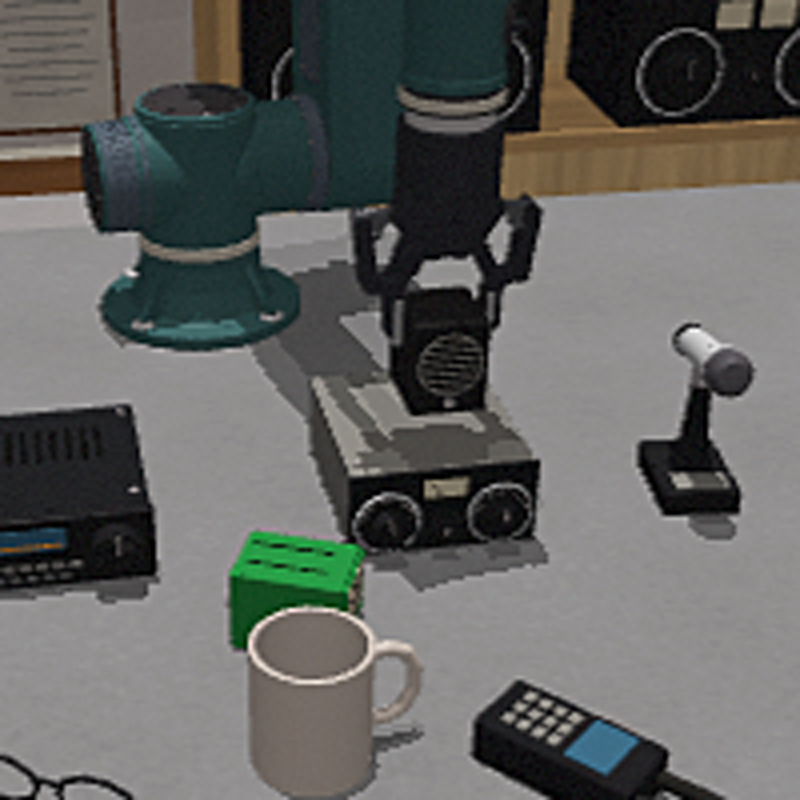

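```bash
python3 - <<'E'
from h import *
from station import cams
p=cams.read_camera("wrist")
W=np.array([onz(p,u,v,.075)[:2] for u,v in [(226,247),(413,247),(433,9),(207,11)]]);print(W.round(4),W.mean(0).round(4))
fx=(W[0]+W[1]-W[2]-W[3])/2;print(np.arctan2(fx[1],fx[0]),np.linalg.norm(fx),np.linalg.norm(W[0]-W[1]))
# speaker top back edge height .1628-.0436+.076
z=.195
for u,v in [(240,208),(397,208)]: print(onz(p,u,v,z).round(4))
im=p["img"][:270,180:460,::-1]; cv2.imwrite("pics/w3c.png",cv2.resize(im,None,fx=2.2,fy=2.2,interpolation=cv2.INTER_CUBIC))
E
```

```text
[[0.4904 0.0726]
 [0.486  0.2189]
 [0.3204 0.2127]
 [0.326  0.0685]] [0.4057 0.1432]
0.0314798641982499 0.16512965669060847 0.1463711499246502
[0.4177 0.1134 0.195 ]
[0.4159 0.1706 0.195 ]
```

View pics/w3c.png

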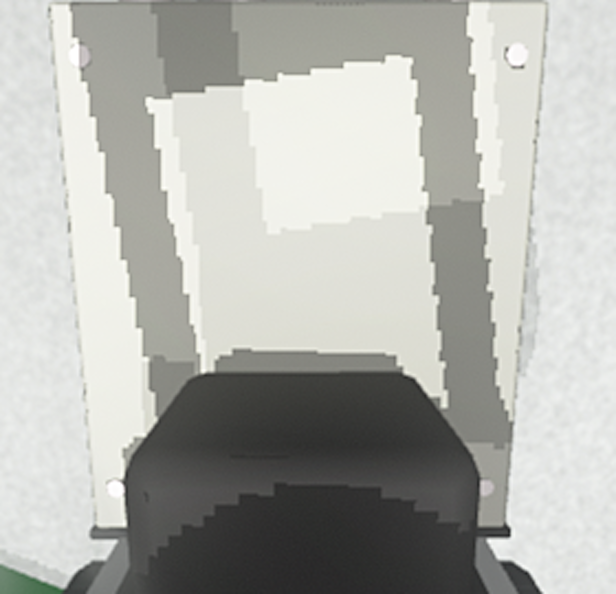

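Call:
{"op": "play_rows", "data": {"moves": [{"dr": [0, -0.004, -0.004], "travel": [-0.004, 0.0027, 0.01], "grip": 0.05}, {"dr": [0, -0.004, -0.004], "travel": [-0.004, 0.0027, 0.025], "grip": 0.05}, {"dr": [0, -0.004, -0.004], "travel": [-0.004, 0.0027, 0.036], "grip": 0.05}, {"dr": [0, -0.004, -0.004], "travel": [-0.004, 0.0027, 0.04], "grip": 0.05}, {"dr": [0, -0.004, -0.004], "travel": [-0.004, 0.0027, 0.042], "grip": 0.05}, {"dr": [0, -0.004, -0.004], "travel": [-0.004, 0.0027, 0.043], "grip": 0.05}, {"dr": [0, -0.004, -0.004], "travel": [-0.004, 0.0027, 0.044], "grip": 0.05}]}}

```text
time_s: 5.75
eef_pos: [0.4564, 0.1458, 0.1215]
ee_rot: [-0.055, 3.134, 0.002]
wrist_force: [-0.3, -0.1, -3.2]
grip_width: 0.714
```

```bash
python3 - <<'E'
from h import *
axes();rel([.4515,.143,.1195],.033)
from station import cams
p=cams.read_camera("wrist");cv2.imwrite("pics/w4.png",p["img"][:270,180:460,::-1])
E
```

```text
tool axes in world x,y,z: [[-0.999, -0.035, -0.007], [-0.035, 0.999, 0.001], [0.007, 0.001, -1.0]]
[0.4564 0.1458 0.1215] [-0.3 -0.1 -3.2] grip 0.714 t 5.75 j [ 0.19 -0.03  1.71 -0.    1.45 -1.42]
dr [0.001, 0.007, 0.002] travel [0.005, -0.0026, 0.0019] rows 0.1
```

View pics/w4.png

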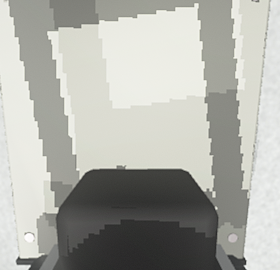

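Call:
{"op": "play_rows", "data": {"moves": [{"dr": [0, 0.005, 0], "travel": [0.005, -0.0026, 0], "grip": 0.05}, {"dr": [0, 0.005, 0], "travel": [0.005, -0.0026, 0], "grip": 0.05}, {"dr": [0, 0.005, 0], "travel": [0.005, -0.0026, 0.001], "grip": 0.05}, {"dr": [0, 0.005, 0], "travel": [0.005, -0.0026, 0.002], "grip": 0.05}]}}

```text
time_s: 6.3
eef_pos: [0.4515, 0.143, 0.1192]
ee_rot: [-0.055, 3.14, 0.001]
wrist_force: [-0.9, 0.3, -4.8]
grip_width: 0.718
```

```bash
python3 - <<'E'
from h import *
axes();rel([.4515,.143,.1185],.033)
E
```

```text
tool axes in world x,y,z: [[-0.999, -0.035, -0.002], [-0.035, 0.999, 0.001], [0.002, 0.001, -1.0]]
[0.4515 0.143  0.1192] [-0.9  0.3 -4.8] grip 0.718 t 6.3 j [ 0.19 -0.03  1.72  0.    1.45 -1.42]
dr [0.001, 0.002, 0.002] travel [-0.0, -0.0, 0.0007] rows 0.0
```

Lowering in 1 mm steps until contact shows.

Call:
{"op": "play_rows", "data": {"moves": [{"dr": [0, 0, 0], "travel": [0, 0, 0.001], "grip": 0.05}, {"dr": [0, 0, 0], "travel": [0, 0, 0.002], "grip": 0.05}, {"dr": [0, 0, 0], "travel": [0, 0, 0.002], "grip": 0.05}]}}

```text
time_s: 6.68
eef_pos: [0.4515, 0.1431, 0.1185]
ee_rot: [-0.055, 3.139, 0.001]
wrist_force: [-3.5, -2.1, 5.8]
grip_width: 0.716
```

Call:
{"op": "play_rows", "data": {"moves": [{"dr": [0, 0, 0], "travel": [0, 0, 0], "grip": 0.064}, {"dr": [0, 0, 0], "travel": [0, 0, 0], "grip": 0.075}, {"dr": [0, 0, 0], "travel": [0, 0, 0], "grip": 0.085}, {"dr": [0, 0, 0], "travel": [0, 0, 0], "grip": 0.085}, {"dr": [0, 0, 0], "travel": [0, 0, -0.04], "grip": 0.085}, {"dr": [0, 0, 0], "travel": [0, 0, -0.09], "grip": 0.085}, {"dr": [0, 0, 0], "travel": [0.02, 0, -0.13], "grip": 0.085}, {"dr": [0, 0, 0], "travel": [0.04, 0, -0.13], "grip": 0.085}]}}

```text
time_s: 7.68
eef_pos: [0.4128, 0.1419, 0.2529]
ee_rot: [-0.055, 3.13, 0.004]
wrist_force: [0.0, -0.6, -0.4]
grip_width: 0.992
```

```bash
python3 - <<'E'
from h import *
axes()
from station import cams
p=cams.read_camera("wrist");cv2.imwrite("pics/w5.png",p["img"][:,:,::-1])
import pickle; pickle.dump(p,open("w5.pkl","wb"))
p=cams.read_camera("scene");crop(p,"pics/s5.png",80,280,260,460,4)
rel([.53,-.30,.26],-.2)
E
```

```text
tool axes in world x,y,z: [[-0.999, -0.035, -0.011], [-0.035, 0.999, 0.002], [0.011, 0.003, -1.0]]
[0.4128 0.1419 0.2529] [ 0.  -0.6 -0.4] grip 0.992 t 7.67 j [ 0.2  -0.18  1.58  0.    1.73 -1.41]
dr [0.002, 0.005, 0.236] travel [-0.1034, -0.4456, -0.0104] rows 7.3
```

View pics/w5.png

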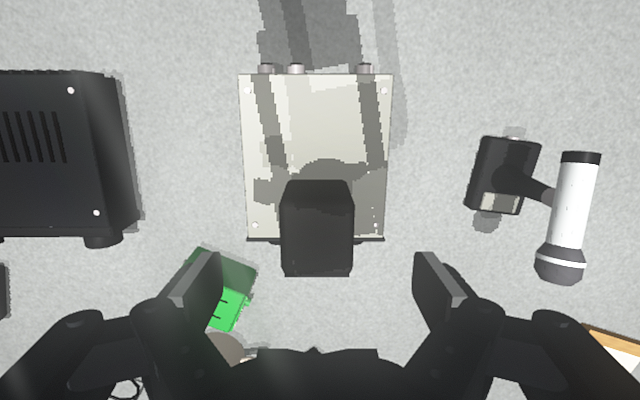

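View pics/s5.png

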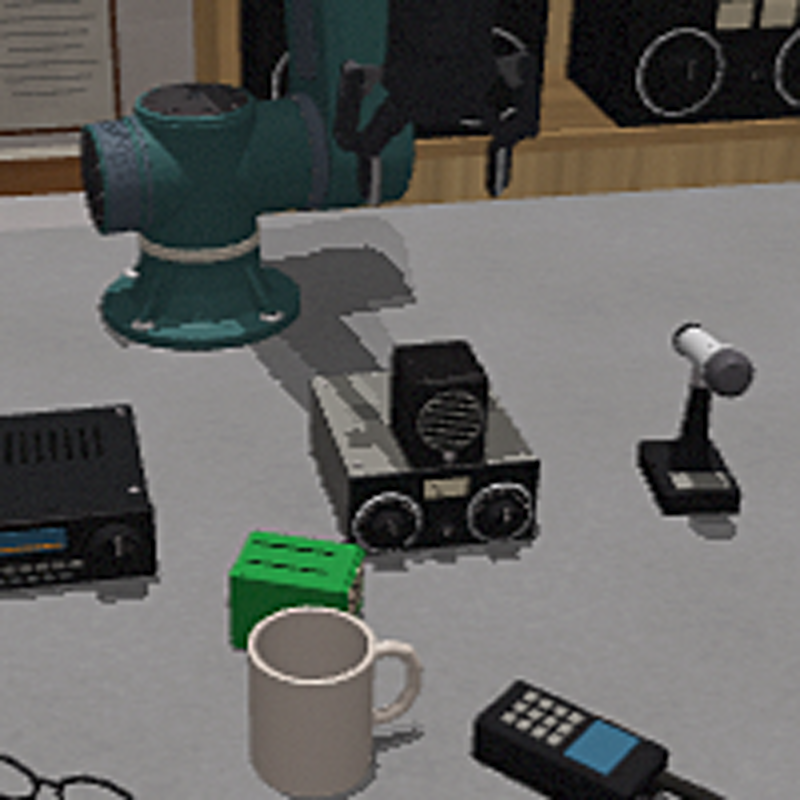

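```bash
python3 - <<'E'
from h import *
import pickle
p=pickle.load(open("w5.pkl","rb"))
for u,v,z in [(247,241,.075),(384,241,.075),(238,74,.075),(394,74,.075)]: print("tuner",onz(p,u,v,z).round(4))
for u,v,z in [(284,276,.151),(352,276,.151),(282,204,.151),(354,204,.151)]: print("spk",onz(p,u,v,z).round(4))
E
```

```text
tuner [0.4884 0.0698 0.075 ]
tuner [0.4834 0.2172 0.075 ]
tuner [0.3202 0.0661 0.075 ]
tuner [0.3151 0.2103 0.075 ]
spk [0.4846 0.1167 0.151 ]
spk [0.4826 0.1745 0.151 ]
spk [0.4203 0.1148 0.151 ]
spk [0.4183 0.1718 0.151 ]
```

Call:
{"op": "play_rows", "data": {"moves": [{"dr": [0, 0, 0.03], "travel": [-0.012, -0.055, -0.01], "grip": 0.085}, {"dr": [0.002, 0.005, 0.236], "travel": [-0.103, -0.446, -0.01], "grip": 0.085}, {"dr": [0.002, 0.005, 0.236], "travel": [-0.103, -0.446, -0.01], "grip": 0.085}, {"dr": [0.002, 0.005, 0.236], "travel": [-0.103, -0.446, -0.01], "grip": 0.085}, {"dr": [0.002, 0.005, 0.236], "travel": [-0.103, -0.446, -0.01], "grip": 0.085}, {"dr": [0.002, 0.005, 0.236], "travel": [-0.103, -0.446, -0.01], "grip": 0.085}, {"dr": [0.002, 0.005, 0.236], "travel": [-0.103, -0.446, -0.01], "grip": 0.085}, {"dr": [0.002, 0.005, 0.236], "travel": [-0.103, -0.446, -0.01], "grip": 0.085}]}}

```text
time_s: 8.78
eef_pos: [0.5297, -0.3042, 0.2568]
ee_rot: [-0.319, -3.122, -0.002]
wrist_force: [-0.5, -0.0, 0.2]
grip_width: 0.998
```

Call:
{"op": "play_rows", "data": {"moves": [{"dr": [0, 0, 0], "travel": [0, 0, 0], "grip": 0.085}]}}

```text
time_s: 8.9
eef_pos: [0.5296, -0.3062, 0.2545]
ee_rot: [-0.323, -3.119, -0.004]
wrist_force: [0.7, -0.6, 0.5]
grip_width: 0.997
```

```bash
python3 - <<'E'
from h import *
axes()
from station import cams
p=cams.read_camera("wrist");cv2.imwrite("pics/w6.png",p["img"][:,:,::-1])
import pickle; pickle.dump(p,open("w6.pkl","wb"))
im=p["img"][150:350,220:420,::-1]; cv2.imwrite("pics/w6c.png",cv2.resize(im,None,fx=3,fy=3,interpolation=cv2.INTER_CUBIC))
E
```

```text
tool axes in world x,y,z: [[-0.979, 0.205, 0.006], [0.205, 0.979, 0.002], [-0.006, 0.003, -1.0]]
[ 0.5296 -0.3062  0.2545] [ 0.7 -0.6  0.5] grip 0.997 t 8.9 j [-0.62  0.23  1.17 -0.    1.75 -1.98]
```

View pics/w6.png

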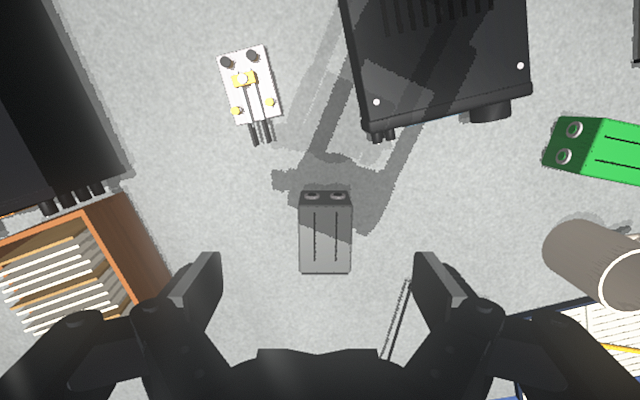

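View pics/w6c.png

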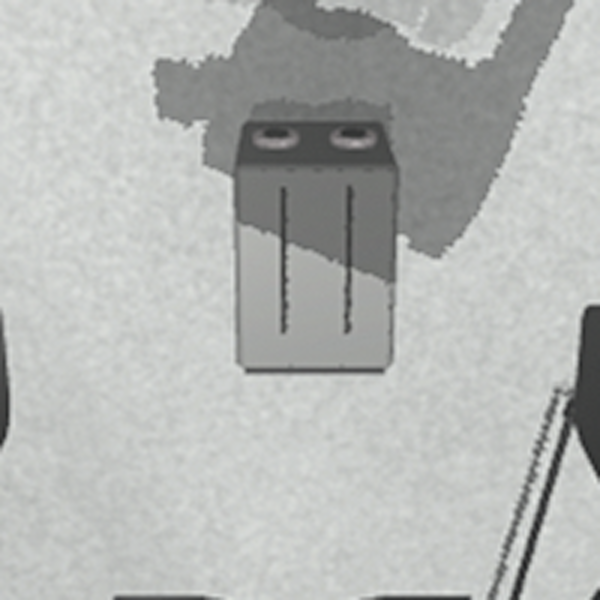

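```bash
python3 - <<'E'
from h import *
import pickle
p=pickle.load(open("w6.pkl","rb"))
W=np.array([onz(p,220+x/3-.3,150+y/3-.3,.065)[:2] for x,y in [(240,372),(392,372),(398,166),(236,166)]]);print(W.round(4),W.mean(0).round(4))
fx=(W[0]+W[1]-W[2]-W[3])/2;print(np.arctan2(fx[1],fx[0]),np.linalg.norm(fx),np.linalg.norm(W[0]-W[1]))
print("glasses",onz(p,408,280,.04).round(3))
c=W.mean(0)
T=pickle.load(open("w1.pkl","rb"))
W=np.array([onz(p,u,v,.065)[:2] for u,v in [(366,131),(531,96)]]);print("trx front",W.round(4))
rel([c[0],c[1],.12],-.207);rel([c[0],c[1],.03],-.207)
E
```

```text
[[ 0.6384 -0.3486]
 [ 0.6503 -0.2917]
 [ 0.5696 -0.2751]
 [ 0.5577 -0.3319]] [ 0.604  -0.3118]
-0.20362141868141492 0.08237834863089724 0.058075207489982926
glasses [ 0.688 -0.223  0.04 ]
trx front [[ 0.4954 -0.2479]
 [ 0.4953 -0.0837]]
dr [0.002, -0.007, 0.001] travel [-0.0753, 0.0084, 0.1338] rows 2.5
dr [0.002, -0.007, 0.001] travel [-0.0759, 0.0082, 0.2238] rows 3.8
```

Call:
{"op": "play_rows", "data": {"moves": [{"dr": [0, -0.004, 0], "travel": [-0.04, 0.005, 0.05], "grip": 0.085}, {"dr": [0, -0.007, 0], "travel": [-0.0755, 0.008, 0.1], "grip": 0.085}, {"dr": [0, -0.007, 0], "travel": [-0.0755, 0.008, 0.13], "grip": 0.085}, {"dr": [0, -0.007, 0], "travel": [-0.0755, 0.008, 0.135], "grip": 0.085}, {"dr": [0, -0.007, 0], "travel": [-0.0755, 0.008, 0.135], "grip": 0.085}]}}

```text
time_s: 9.57
eef_pos: [0.6044, -0.3116, 0.1202]
ee_rot: [0.321, 3.123, 0.002]
wrist_force: [-0.0, -0.4, 1.4]
grip_width: 0.994
```

```bash
python3 - <<'E'
from h import *
axes(); rel([.604,-.3118,.03],-.205)
E
```

```text
tool axes in world x,y,z: [[-0.979, 0.203, -0.002], [0.203, 0.979, 0.002], [0.002, 0.001, -1.0]]
[ 0.6044 -0.3116  0.1202] [-0.  -0.4  1.4] grip 0.994 t 9.57 j [-0.56  0.42  1.19  0.    1.53 -1.93]
dr [0.002, 0.002, 0.0] travel [0.0005, -0.0004, 0.0902] rows 1.4
```

Call:
{"op": "play_rows", "data": {"moves": [{"dr": [0, 0, 0], "travel": [0, 0, 0.04], "grip": 0.085}, {"dr": [0, 0, 0], "travel": [0, 0, 0.075], "grip": 0.085}, {"dr": [0, 0, 0], "travel": [0, 0, 0.09], "grip": 0.085}, {"dr": [0, 0, 0], "travel": [0, 0, 0.09], "grip": 0.085}, {"dr": [0, 0, 0], "travel": [0, 0, 0.09], "grip": 0.048}, {"dr": [0, 0, 0], "travel": [0, 0, 0.09], "grip": 0.048}, {"dr": [0, 0, 0], "travel": [0, 0, 0.09], "grip": 0.048}, {"dr": [0, 0, 0], "travel": [0, 0, 0.09], "grip": 0.048}]}}

```text
time_s: 10.58
eef_pos: [0.6061, -0.3126, 0.0332]
ee_rot: [0.32, 3.119, -0.001]
wrist_force: [-0.4, -1.0, 6.3]
grip_width: 0.694
```

```bash
python3 - <<'E'
from h import *
axes(); rel([.604,-.3118,.18],-.205)
from station import cams
p=cams.read_camera("wrist");cv2.imwrite("pics/w7.png",p["img"][:,:,::-1])
E
```

```text
tool axes in world x,y,z: [[-0.979, 0.203, -0.007], [0.203, 0.979, -0.0], [0.006, -0.002, -1.0]]
[ 0.6061 -0.3126  0.0332] [-0.4 -1.   6.3] grip 0.694 t 10.57 j [-0.56  0.48  1.29  0.    1.37 -1.93]
dr [-0.0, 0.007, 0.0] travel [0.0013, 0.0003, -0.1468] rows 2.3
```

View pics/w7.png

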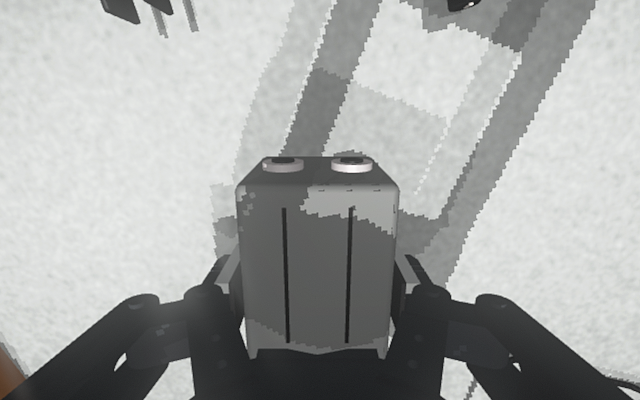

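Call:
{"op": "play_rows", "data": {"moves": [{"dr": [0, 0.003, 0], "travel": [0, 0, -0.03], "grip": 0.048}, {"dr": [0, 0.007, 0], "travel": [0.001, 0, -0.08], "grip": 0.048}, {"dr": [0, 0.007, 0], "travel": [0.001, 0, -0.13], "grip": 0.048}, {"dr": [0, 0.007, 0], "travel": [0.001, 0, -0.147], "grip": 0.048}, {"dr": [0, 0.007, 0], "travel": [0.001, 0, -0.147], "grip": 0.048}]}}

```text
time_s: 11.25
eef_pos: [0.6045, -0.3122, 0.1806]
ee_rot: [0.321, 3.124, -0.001]
wrist_force: [0.7, -0.0, -3.3]
grip_width: 0.698
```

```bash
python3 - <<'E'
from h import *
axes(); rel([.4505,-.0055,.18],.033)
E
```

```text
tool axes in world x,y,z: [[-0.979, 0.203, -0.001], [0.203, 0.979, -0.001], [0.001, -0.001, -1.0]]
[ 0.6045 -0.3122  0.1806] [ 0.7 -0.  -3.3] grip 0.698 t 11.25 j [-0.56  0.39  1.1  -0.    1.65 -1.93]
dr [-0.001, 0.001, -0.238] travel [0.2131, 0.269, 0.0002] rows 5.5
```

Call:
{"op": "play_rows", "data": {"moves": [{"dr": [0, 0, -0.03], "travel": [0.027, 0.034, 0], "grip": 0.048}, {"dr": [0, 0, -0.07], "travel": [0.062, 0.078, 0], "grip": 0.048}, {"dr": [0, 0, -0.11], "travel": [0.1, 0.126, 0], "grip": 0.048}, {"dr": [0, 0, -0.15], "travel": [0.135, 0.17, 0], "grip": 0.048}, {"dr": [0, 0, -0.19], "travel": [0.17, 0.215, 0], "grip": 0.048}, {"dr": [0, 0, -0.22], "travel": [0.198, 0.25, 0], "grip": 0.048}, {"dr": [0, 0, -0.238], "travel": [0.213, 0.269, 0], "grip": 0.048}, {"dr": [0, 0, -0.238], "travel": [0.213, 0.269, 0], "grip": 0.048}]}}

```text
time_s: 12.25
eef_pos: [0.4482, -0.004, 0.1769]
ee_rot: [0.057, -3.136, -0.001]
wrist_force: [0.5, -1.0, -2.8]
grip_width: 0.693
```

```bash
python3 - <<'E'
from h import *
axes(); rel([.4505,-.0055,.12],.033)
from station import cams
p=cams.read_camera("wrist");cv2.imwrite("pics/w8.png",p["img"][:,:,::-1])
import pickle; pickle.dump(p,open("w8.pkl","wb"))
E
```

```text
tool axes in world x,y,z: [[-0.999, -0.036, 0.005], [-0.036, 0.999, 0.0], [-0.005, 0.0, -1.0]]
[ 0.4482 -0.004   0.1769] [ 0.5 -1.  -2.8] grip 0.693 t 12.25 j [-0.14 -0.12  1.68 -0.    1.58 -1.74]
dr [0.0, -0.005, 0.003] travel [-0.0025, -0.0016, 0.0569] rows 0.9
```

View pics/w8.png

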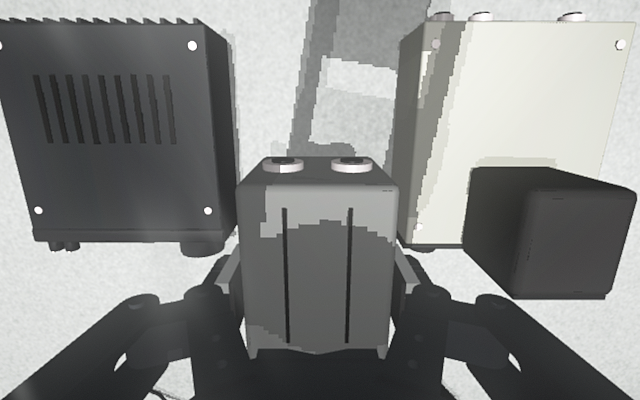

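```bash
python3 - <<'E'
from h import *
import pickle
p=pickle.load(open("w8.pkl","rb"))
im=p["img"][10:270,170:470,::-1].astype(float); im=((im/255)**.6*255).astype(np.uint8)
cv2.imwrite("pics/w8c.png",cv2.resize(im,None,fx=2.6,fy=2.2,interpolation=cv2.INTER_CUBIC))
E
```

```text
(no output)
```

View pics/w8c.png

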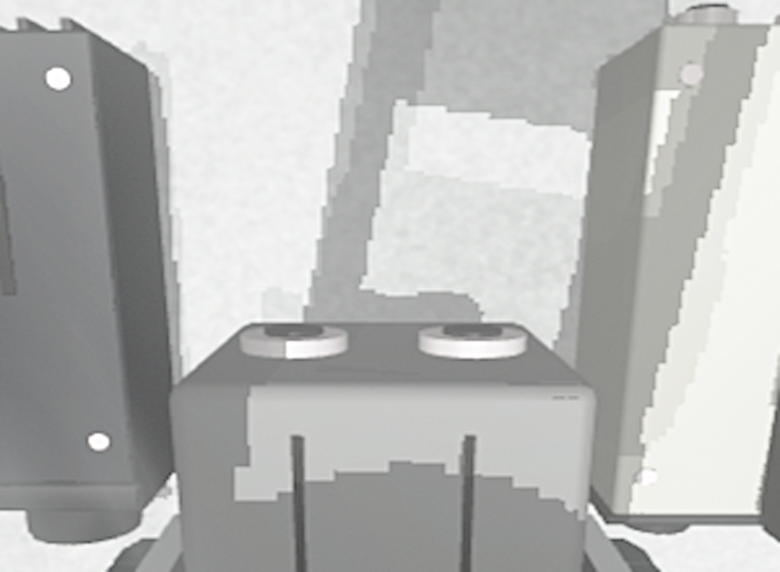

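```bash
python3 - <<'E'
from h import *
import pickle
p=pickle.load(open("w8.pkl","rb"))
g=lambda x,y,z: onz(p,170+x/2.6-.3,10+y/2.2-.3,z).round(4)
print("trx",g(90,35,.065),g(133,485,.065),g(133,505,.065)); print("tuner",g(662,25,.075),g(612,515,.075))
print("meter back top",g(174,390,.177-.0332+.065),g(594,390,.177-.0332+.065))
E
```

```text
trx [ 0.3265 -0.0884  0.065 ] [ 0.4821 -0.0838  0.065 ] [ 0.4904 -0.0841  0.065 ]
tuner [0.3203 0.0646 0.075 ] [0.4846 0.0698 0.075 ]
meter back top [ 0.4067 -0.0339  0.2088] [0.4046 0.0231 0.2088]
```

```bash
python3 - <<'E'
from h import *
rel([.450,-.006,.06],.033)
E
```

```text
dr [-0.0, -0.004, 0.002] travel [-0.0014, -0.0009, 0.1174] rows 1.9
```

Call:
{"op": "play_rows", "data": {"moves": [{"dr": [0, -0.005, 0.003], "travel": [-0.002, -0.002, 0.03], "grip": 0.048}, {"dr": [0, -0.005, 0.003], "travel": [-0.002, -0.002, 0.06], "grip": 0.048}, {"dr": [0, -0.005, 0.003], "travel": [-0.002, -0.002, 0.09], "grip": 0.048}, {"dr": [0, -0.005, 0.003], "travel": [-0.002, -0.002, 0.11], "grip": 0.048}, {"dr": [0, -0.005, 0.003], "travel": [-0.002, -0.002, 0.117], "grip": 0.048}, {"dr": [0, -0.005, 0.003], "travel": [-0.002, -0.002, 0.117], "grip": 0.048}]}}

```text
time_s: 13.05
eef_pos: [0.4503, -0.0076, 0.0595]
ee_rot: [0.048, -3.14, 0.001]
wrist_force: [-0.6, -0.2, -2.3]
grip_width: 0.691
```

```bash
python3 - <<'E'
from h import *
axes();rel([.450,-.006,.0365],.033)
E
```

```text
tool axes in world x,y,z: [[-1.0, -0.031, 0.001], [-0.031, 1.0, -0.0], [-0.001, -0.0, -1.0]]
[ 0.4503 -0.0076  0.0595] [-0.6 -0.2 -2.3] grip 0.691 t 13.05 j [-0.14 -0.03  1.84 -0.    1.33 -1.74]
dr [-0.0, -0.001, -0.002] travel [0.0002, 0.0016, 0.023] rows 0.4
```

Call:
{"op": "play_rows", "data": {"moves": [{"dr": [0, 0, 0], "travel": [0, 0.0015, 0.012], "grip": 0.048}, {"dr": [0, 0, 0], "travel": [0, 0.0015, 0.022], "grip": 0.048}, {"dr": [0, 0, 0], "travel": [0, 0.0015, 0.0245], "grip": 0.048}, {"dr": [0, 0, 0], "travel": [0, 0.0015, 0.0255], "grip": 0.048}, {"dr": [0, 0, 0], "travel": [0, 0.0015, 0.0265], "grip": 0.048}, {"dr": [0, 0, 0], "travel": [0, 0.0015, 0.0265], "grip": 0.048}]}}

```text
time_s: 13.8
eef_pos: [0.4506, -0.0062, 0.0334]
ee_rot: [0.048, -3.141, 0.001]
wrist_force: [-0.1, -1.3, -2.3]
grip_width: 0.695
```

Call:
{"op": "play_rows", "data": {"moves": [{"dr": [0, 0, 0], "travel": [0, 0, 0.001], "grip": 0.048}, {"dr": [0, 0, 0], "travel": [0, 0, 0.002], "grip": 0.048}, {"dr": [0, 0, 0], "travel": [0, 0, 0.002], "grip": 0.048}]}}

```text
time_s: 14.18
eef_pos: [0.4511, -0.0062, 0.0333]
ee_rot: [-0.048, 3.14, -0.001]
wrist_force: [-4.9, -0.7, 7.6]
grip_width: 0.695
```

Contact (+7.6 N). I'm releasing with a limited opening because the gap is narrow.

Call:
{"op": "play_rows", "data": {"moves": [{"dr": [0, 0, 0], "travel": [0, 0, 0], "grip": 0.062}, {"dr": [0, 0, 0], "travel": [0, 0, 0], "grip": 0.07}, {"dr": [0, 0, 0], "travel": [0, 0, 0], "grip": 0.072}, {"dr": [0, 0, 0], "travel": [0, 0, 0], "grip": 0.072}, {"dr": [0, 0, 0], "travel": [0, 0, -0.04], "grip": 0.072}, {"dr": [0, 0, 0], "travel": [0, 0, -0.09], "grip": 0.072}, {"dr": [0, 0, 0], "travel": [0.01, 0, -0.15], "grip": 0.072}, {"dr": [0, 0, 0], "travel": [0.04, 0, -0.2], "grip": 0.085}]}}

```text
time_s: 15.18
eef_pos: [0.4112, -0.0074, 0.2355]
ee_rot: [-0.049, 3.139, -0.002]
wrist_force: [0.7, 0.1, 0.6]
grip_width: 0.996
```

```bash
python3 - <<'E'
from h import *
axes(); rel([.36,-.355,.24],.025)
from station import cams
p=cams.read_camera("wrist");cv2.imwrite("pics/w9.png",p["img"][:,:,::-1])
import pickle; pickle.dump(p,open("w9.pkl","wb"))
p=cams.read_camera("scene");crop(p,"pics/s9.png",130,270,220,420,4)
E
```

```text
tool axes in world x,y,z: [[-1.0, -0.031, -0.003], [-0.031, 1.0, -0.001], [0.003, -0.001, -1.0]]
[ 0.4112 -0.0074  0.2355] [0.7 0.1 0.6] grip 0.996 t 15.18 j [-0.16 -0.23  1.66 -0.    1.71 -1.76]
dr [-0.001, 0.003, 0.006] travel [0.062, -0.3458, -0.0043] rows 5.6
```

View pics/w9.png

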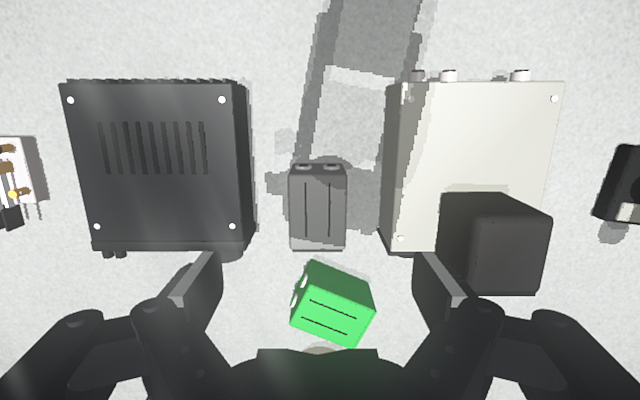

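View pics/s9.png

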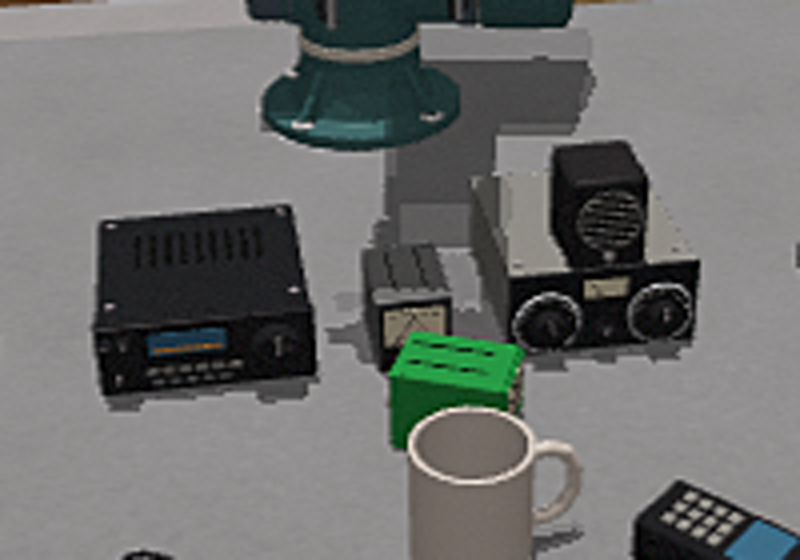

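```bash
python3 - <<'E'
from h import *
import pickle
p=pickle.load(open("w9.pkl","rb"))
im=p["img"][60:270,50:450,::-1].astype(float); im=((im/255)**.6*255).astype(np.uint8)
cv2.imwrite("pics/w9c.png",cv2.resize(im,None,fx=2,fy=2,interpolation=cv2.INTER_CUBIC))
E
```

```text
(no output)
```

View pics/w9c.png

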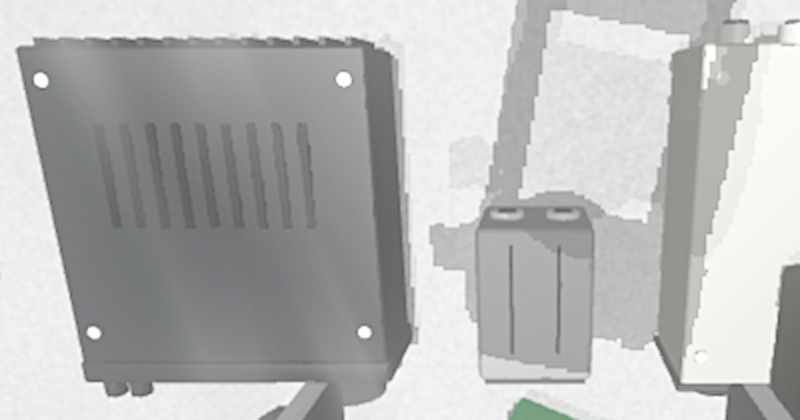

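```bash
python3 - <<'E'
from h import *
import pickle
p=pickle.load(open("w9.pkl","rb"))
g=lambda x,y,z: onz(p,50+x/2-.3,60+y/2-.3,z)[:2]
tr=np.array([g(84,379,.065),g(390,376,.065),g(362,48,.065),g(18,48,.065)]);print("trx",tr.round(4),tr.mean(0).round(4))
tu=np.array([g(682,386,.075),g(703,46,.075)]);print("tuner L",tu.round(4))
m=np.array([g(482,381,.065),g(590,381,.065),g(593,232,.065),g(477,232,.065)]);print("meter",m.round(4),m.mean(0).round(4),(m[0]+m[1]-m[2]-m[3])/2)
print("tuner right",onz(p,565,82,.075).round(4))
E
```

```text
trx [[ 0.4963 -0.2434]
 [ 0.4894 -0.0814]
 [ 0.3259 -0.089 ]
 [ 0.3308 -0.2461]] [ 0.4106 -0.165 ]
tuner L [[0.4855 0.0707]
 [0.3208 0.0641]]
meter [[ 0.4907 -0.0328]
 [ 0.4889  0.0244]
 [ 0.4083  0.0214]
 [ 0.4101 -0.0359]] [ 0.4495 -0.0057] [0.0806011  0.00308139]
tuner right [0.3157 0.2085 0.075 ]
```

Call:
{"op": "play_rows", "data": {"moves": [{"dr": [0, 0, 0], "travel": [0.01, -0.05, -0.004], "grip": 0.085}, {"dr": [0, 0, 0.006], "travel": [0.062, -0.346, -0.004], "grip": 0.085}, {"dr": [0, 0, 0.006], "travel": [0.062, -0.346, -0.004], "grip": 0.085}, {"dr": [0, 0, 0.006], "travel": [0.062, -0.346, -0.004], "grip": 0.085}, {"dr": [0, 0, 0.006], "travel": [0.062, -0.346, -0.004], "grip": 0.085}, {"dr": [0, 0, 0.006], "travel": [0.062, -0.346, -0.004], "grip": 0.085}, {"dr": [0, 0, 0.006], "travel": [0.062, -0.346, -0.004], "grip": 0.085}, {"dr": [0, 0, 0.006], "travel": [0.062, -0.346, -0.004], "grip": 0.085}]}}

```text
time_s: 16.27
eef_pos: [0.3609, -0.3549, 0.2439]
ee_rot: [-0.038, 3.128, -0.002]
wrist_force: [-0.2, 0.3, -0.0]
grip_width: 0.994
```

```bash
python3 - <<'E'
from h import *
axes()
from station import cams
p=cams.read_camera("wrist");cv2.imwrite("pics/w10.png",p["img"][:,:,::-1])
import pickle; pickle.dump(p,open("w10.pkl","wb"))
im=p["img"][150:350,220:420,::-1]; cv2.imwrite("pics/w10c.png",cv2.resize(im,None,fx=3,fy=3,interpolation=cv2.INTER_CUBIC))
E
```

```text
tool axes in world x,y,z: [[-1.0, -0.025, -0.013], [-0.024, 1.0, -0.001], [0.014, -0.001, -1.0]]
[ 0.3609 -0.3549  0.2439] [-0.2  0.3 -0. ] grip 0.994 t 16.27 j [-0.9  -0.02  1.46  0.01  1.7  -2.49]
```

View pics/w10.png

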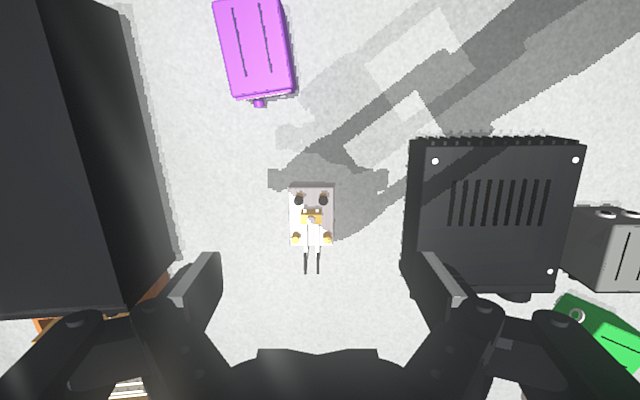

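View pics/w10c.png

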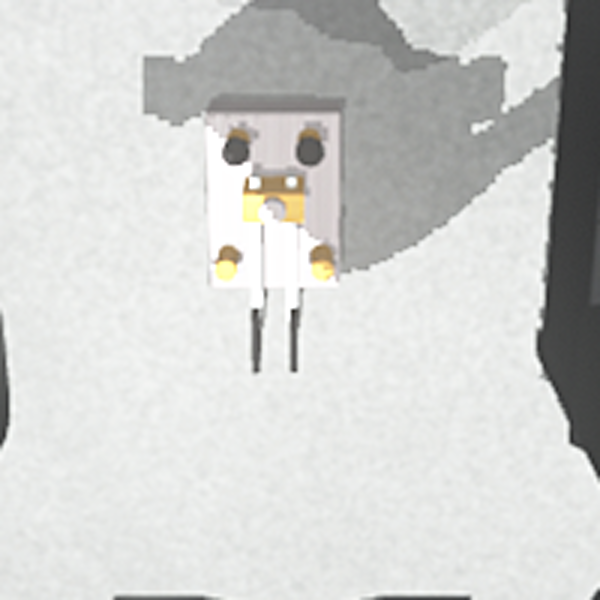

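```bash
python3 - <<'E'
from h import *
import pickle
p=pickle.load(open("w10.pkl","rb"))
m=np.array([onz(p,220+x/3-.3,150+y/3-.3,.02)[:2] for x,y in [(209,288),(340,288),(344,111),(205,111)]])
f=(m[0]+m[1]-m[2]-m[3])/2; print(m.round(4),m.mean(0).round(4),np.linalg.norm(f),np.arctan2(f[1],f[0]),np.linalg.norm(m[0]-m[1]))
c=m.mean(0); rel([c[0],c[1],.10],.023)
E
```

```text
[[ 0.4629 -0.3867]
 [ 0.4615 -0.3326]
 [ 0.3859 -0.3341]
 [ 0.3873 -0.3882]] [ 0.4244 -0.3604] 0.07565538300729244 0.01956590377537685 0.054093599862209
dr [-0.002, 0.014, 0.003] travel [-0.0611, -0.0073, 0.1452] rows 2.5
```

Call:
{"op": "play_rows", "data": {"moves": [{"dr": [0, 0.005, 0], "travel": [-0.03, -0.004, 0.04], "grip": 0.085}, {"dr": [0, 0.014, 0.003], "travel": [-0.061, -0.007, 0.09], "grip": 0.085}, {"dr": [0, 0.014, 0.003], "travel": [-0.061, -0.007, 0.135], "grip": 0.085}, {"dr": [0, 0.014, 0.003], "travel": [-0.061, -0.007, 0.145], "grip": 0.085}, {"dr": [0, 0.014, 0.003], "travel": [-0.061, -0.007, 0.145], "grip": 0.085}]}}

```text
time_s: 16.95
eef_pos: [0.4246, -0.3594, 0.1009]
ee_rot: [-0.037, 3.141, -0.004]
wrist_force: [0.2, -0.6, 1.1]
grip_width: 0.998
```

```bash
python3 - <<'E'
from h import *
axes();rel([.4244,-.3604,.006],.022)
E
```

```text
tool axes in world x,y,z: [[-1.0, -0.024, -0.0], [-0.024, 1.0, -0.002], [0.0, -0.002, -1.0]]
[ 0.4246 -0.3594  0.1009] [ 0.2 -0.6  1.1] grip 0.998 t 16.95 j [-0.8   0.16  1.55 -0.    1.43 -2.4 ]
dr [-0.002, 0.0, 0.002] travel [0.0003, -0.0008, 0.0949] rows 1.5
```

Call:
{"op": "play_rows", "data": {"moves": [{"dr": [0, 0, 0], "travel": [0, -0.0008, 0.04], "grip": 0.07}, {"dr": [0, 0, 0], "travel": [0, -0.0008, 0.075], "grip": 0.07}, {"dr": [0, 0, 0], "travel": [0, -0.0008, 0.09], "grip": 0.07}, {"dr": [0, 0, 0], "travel": [0, -0.0008, 0.095], "grip": 0.07}, {"dr": [0, 0, 0], "travel": [0, -0.0008, 0.095], "grip": 0.07}]}}

```text
time_s: 17.58
eef_pos: [0.4255, -0.3614, 0.0076]
ee_rot: [-0.037, 3.139, -0.007]
wrist_force: [-0.4, 0.4, -0.0]
grip_width: 0.821
```

```bash
python3 - <<'E'
from h import *
axes();rel([.4244,-.3604,.004],.022)
from station import cams
p=cams.read_camera("wrist");cv2.imwrite("pics/w11.png",p["img"][:,:,::-1])
E
```

```text
tool axes in world x,y,z: [[-1.0, -0.024, -0.002], [-0.024, 1.0, -0.004], [0.002, -0.004, -1.0]]
[ 0.4255 -0.3614  0.0076] [-0.4  0.4 -0. ] grip 0.821 t 17.57 j [-0.8   0.25  1.64 -0.    1.24 -2.4 ]
dr [-0.004, 0.002, 0.002] travel [0.0011, 0.001, 0.0036] rows 0.1
```

View pics/w11.png

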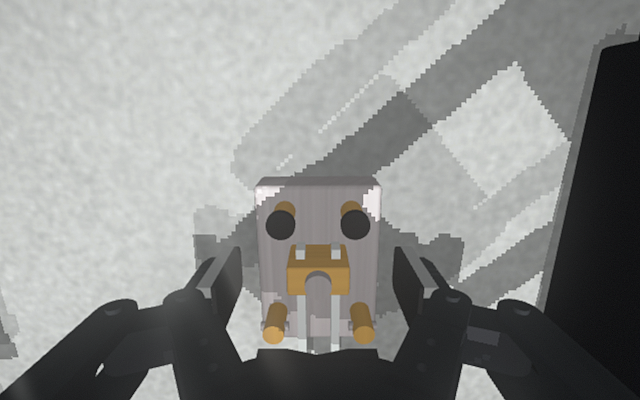

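Call:
{"op": "play_rows", "data": {"moves": [{"dr": [-0.003, 0.002, 0], "travel": [0.001, 0.001, 0.002], "grip": 0.066}, {"dr": [-0.003, 0.002, 0], "travel": [0.001, 0.001, 0.002], "grip": 0.058}, {"dr": [-0.003, 0.002, 0], "travel": [0.001, 0.001, 0.002], "grip": 0.042}, {"dr": [-0.003, 0.002, 0], "travel": [0.001, 0.001, 0.002], "grip": 0.042}, {"dr": [-0.003, 0.002, 0], "travel": [0.001, 0.001, 0.002], "grip": 0.042}, {"dr": [-0.003, 0.002, 0], "travel": [0.001, 0.001, 0.002], "grip": 0.042}], "newtons": 70}}

```text
time_s: 18.38
eef_pos: [0.4251, -0.3611, 0.007]
ee_rot: [-0.037, 3.14, -0.005]
wrist_force: [-0.6, -0.4, 6.2]
grip_width: 0.611
```

Call:
{"op": "play_rows", "data": {"moves": [{"dr": [0, 0, 0], "travel": [0, 0, -0.005], "grip": 0.042}, {"dr": [0, 0, 0], "travel": [0, 0, -0.02], "grip": 0.042}, {"dr": [0, 0, 0], "travel": [0, 0, -0.02], "grip": 0.042}]}}

```text
time_s: 18.75
eef_pos: [0.4257, -0.3616, 0.0282]
ee_rot: [-0.037, 3.138, -0.008]
wrist_force: [0.4, 0.2, -5.5]
grip_width: 0.612
```

```bash
python3 - <<'E'
from h import *
axes();
from station import cams
p=cams.read_camera("wrist");cv2.imwrite("pics/w12.png",p["img"][:,:,::-1])
p=cams.read_camera("scene");crop(p,"pics/s12.png",100,270,120,320,4)
E
```

```text
tool axes in world x,y,z: [[-1.0, -0.024, -0.003], [-0.024, 1.0, -0.005], [0.003, -0.005, -1.0]]
[ 0.4257 -0.3616  0.0282] [ 0.4  0.2 -5.5] grip 0.612 t 18.75 j [-0.81  0.23  1.63 -0.    1.28 -2.4 ]
```

View pics/w12.png

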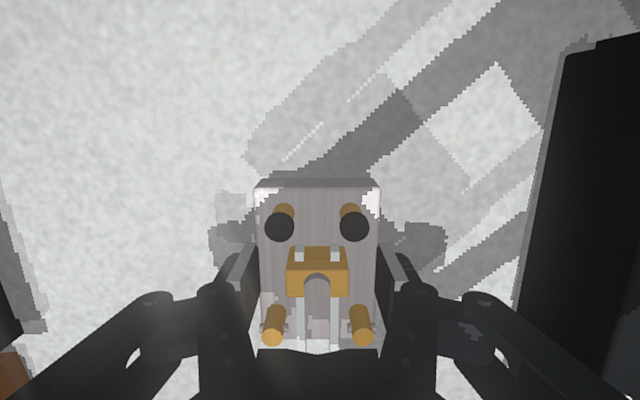

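View pics/s12.png

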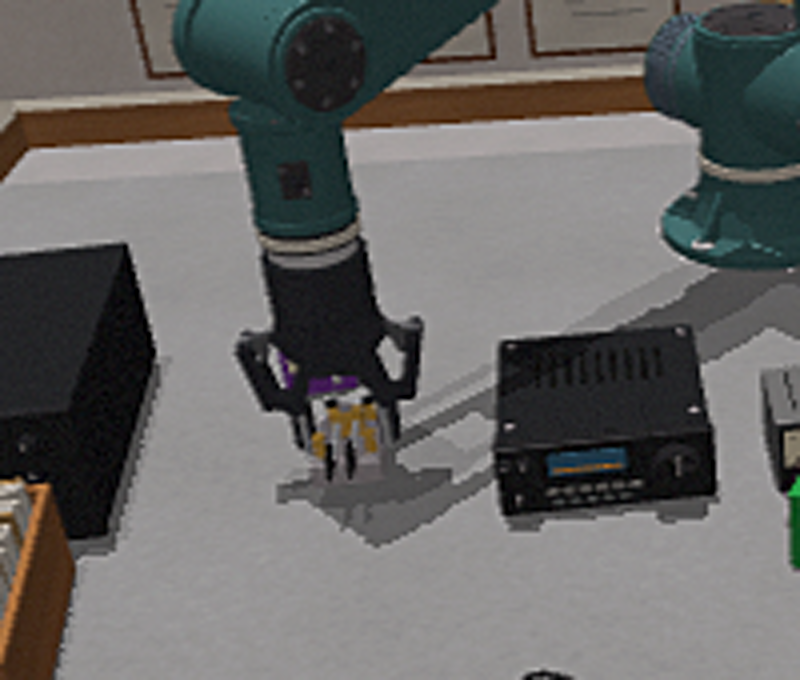

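Call:
{"op": "play_rows", "data": {"moves": [{"dr": [0, 0, 0], "travel": [0, 0, -0.04], "grip": 0.042}, {"dr": [0, 0, 0], "travel": [0, 0, -0.09], "grip": 0.042}, {"dr": [0, 0, 0], "travel": [0, 0, -0.12], "grip": 0.042}, {"dr": [0, 0, 0], "travel": [0, 0, -0.12], "grip": 0.042}]}}

```text
time_s: 19.35
eef_pos: [0.4261, -0.3619, 0.15]
ee_rot: [-0.037, 3.135, -0.013]
wrist_force: [-0.2, -1.3, -5.5]
grip_width: 0.611
```

```bash
python3 - <<'E'
from h import *
axes();rel([.585,-.157,.15],.033)
E
```

```text
tool axes in world x,y,z: [[-1.0, -0.024, -0.006], [-0.024, 1.0, -0.008], [0.006, -0.008, -1.0]]
[ 0.4261 -0.3619  0.15  ] [-0.2 -1.3 -5.5] grip 0.611 t 19.35 j [-0.8   0.13  1.49 -0.    1.52 -2.4 ]
dr [-0.008, 0.006, -0.009] travel [-0.1637, 0.201, -0.0007] rows 4.1
```

Call:
{"op": "play_rows", "data": {"moves": [{"dr": [-0.002, 0.001, 0], "travel": [-0.025, 0.03, 0], "grip": 0.042}, {"dr": [-0.004, 0.003, -0.003], "travel": [-0.057, 0.07, 0], "grip": 0.042}, {"dr": [-0.006, 0.005, -0.006], "travel": [-0.09, 0.11, 0], "grip": 0.042}, {"dr": [-0.008, 0.006, -0.009], "travel": [-0.122, 0.15, 0], "grip": 0.042}, {"dr": [-0.008, 0.006, -0.009], "travel": [-0.15, 0.185, 0], "grip": 0.042}, {"dr": [-0.008, 0.006, -0.009], "travel": [-0.164, 0.201, 0], "grip": 0.042}, {"dr": [-0.008, 0.006, -0.009], "travel": [-0.164, 0.201, 0], "grip": 0.042}, {"dr": [-0.008, 0.006, -0.009], "travel": [-0.164, 0.201, 0], "grip": 0.042}]}}

```text
time_s: 20.35
eef_pos: [0.5842, -0.1577, 0.1477]
ee_rot: [0.05, -3.138, 0.0]
wrist_force: [0.3, -0.5, -5.9]
grip_width: 0.608
```

```bash
python3 - <<'E'
from h import *
axes();rel([.585,-.157,.03],.033)
from station import cams
p=cams.read_camera("wrist");cv2.imwrite("pics/w13.png",p["img"][:,:,::-1])
import pickle; pickle.dump(p,open("w13.pkl","wb"))
E
```

```text
tool axes in world x,y,z: [[-0.999, -0.032, 0.003], [-0.032, 0.999, 0.0], [-0.003, -0.0, -1.0]]
[ 0.5842 -0.1577  0.1477] [ 0.3 -0.5 -5.9] grip 0.608 t 20.35 j [-0.36  0.24  1.36 -0.    1.54 -1.96]
dr [0.0, -0.003, -0.001] travel [-0.0012, 0.0007, 0.1177] rows 1.9
```

View pics/w13.png

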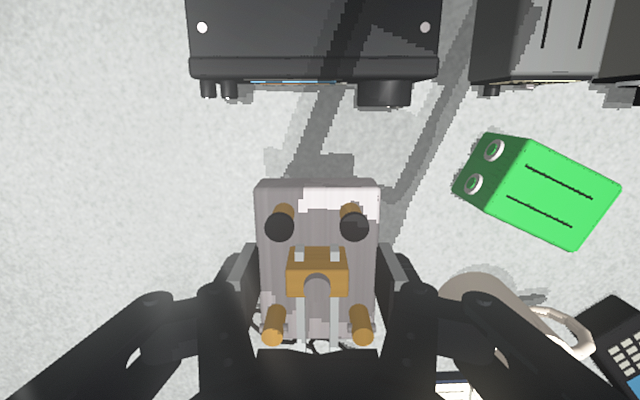

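```bash
python3 - <<'E'
from h import *
import pickle
p=pickle.load(open("w13.pkl","rb"))
for u,v in [(188,79),(439,80)]: print(onz(p,u,v,.065).round(4))
zb=.1477-.007+.02
print("key back edge",onz(p,255,184,zb).round(4),onz(p,380,184,zb).round(4))
E
```

```text
[ 0.5003 -0.2449  0.065 ]
[ 0.4956 -0.0803  0.065 ]
key back edge [ 0.5459 -0.1844  0.1607] [ 0.5442 -0.1329  0.1607]
```

Call:
{"op": "play_rows", "data": {"moves": [{"dr": [0, -0.003, 0], "travel": [-0.001, 0, 0.03], "grip": 0.042}, {"dr": [0, -0.003, 0], "travel": [-0.001, 0, 0.07], "grip": 0.042}, {"dr": [0, -0.003, 0], "travel": [-0.001, 0, 0.105], "grip": 0.042}, {"dr": [0, -0.003, 0], "travel": [-0.001, 0, 0.12], "grip": 0.042}, {"dr": [0, -0.003, 0], "travel": [-0.001, 0, 0.12], "grip": 0.042}]}}

```text
time_s: 21.02
eef_pos: [0.5839, -0.1585, 0.0272]
ee_rot: [0.047, -3.14, -0.001]
wrist_force: [0.7, 0.1, -6.4]
grip_width: 0.61
```

```bash
python3 - <<'E'
from h import *
axes();rel([.585,-.158,.010],.033)
E
```

```text
tool axes in world x,y,z: [[-1.0, -0.03, 0.002], [-0.03, 1.0, 0.001], [-0.002, 0.001, -1.0]]
[ 0.5839 -0.1585  0.0272] [ 0.7  0.1 -6.4] grip 0.61 t 21.02 j [-0.36  0.33  1.5   0.    1.31 -1.96]
dr [0.001, -0.002, -0.003] travel [-0.0011, 0.0004, 0.0172] rows 0.3
```

Call:
{"op": "play_rows", "data": {"moves": [{"dr": [0, 0, 0], "travel": [0, 0, 0.01], "grip": 0.042}, {"dr": [0, 0, 0], "travel": [0, 0, 0.016], "grip": 0.042}, {"dr": [0, 0, 0], "travel": [0, 0, 0.018], "grip": 0.042}, {"dr": [0, 0, 0], "travel": [0, 0, 0.019], "grip": 0.042}, {"dr": [0, 0, 0], "travel": [0, 0, 0.02], "grip": 0.042}, {"dr": [0, 0, 0], "travel": [0, 0, 0.02], "grip": 0.042}]}}

```text
time_s: 21.78
eef_pos: [0.584, -0.1585, 0.0074]
ee_rot: [0.047, -3.14, -0.001]
wrist_force: [-0.2, -0.4, -5.2]
grip_width: 0.607
```

Call:
{"op": "play_rows", "data": {"moves": [{"dr": [0, 0, 0], "travel": [0, 0, 0.001], "grip": 0.042}, {"dr": [0, 0, 0], "travel": [0, 0, 0.0018], "grip": 0.042}, {"dr": [0, 0, 0], "travel": [0, 0, 0.0018], "grip": 0.042}]}}

```text
time_s: 22.15
eef_pos: [0.5842, -0.1585, 0.0071]
ee_rot: [0.048, -3.141, -0.0]
wrist_force: [-5.0, 1.1, 5.4]
grip_width: 0.604
```

Contact again, so release. The fingers draw back as they open, and I keep the opening moderate before rising.

Call:
{"op": "play_rows", "data": {"moves": [{"dr": [0, 0, 0], "travel": [0, 0, 0], "grip": 0.054}, {"dr": [0, 0, 0], "travel": [0, 0, 0], "grip": 0.062}, {"dr": [0, 0, 0], "travel": [0, 0, 0], "grip": 0.07}, {"dr": [0, 0, 0], "travel": [0, 0, 0], "grip": 0.072}, {"dr": [0, 0, 0], "travel": [0, 0, -0.04], "grip": 0.072}, {"dr": [0, 0, 0], "travel": [0, 0, -0.09], "grip": 0.072}, {"dr": [0, 0, 0], "travel": [0.02, 0, -0.15], "grip": 0.085}, {"dr": [0, 0, 0], "travel": [0.05, 0, -0.21], "grip": 0.085}]}}

```text
time_s: 23.15
eef_pos: [0.5366, -0.1601, 0.2143]
ee_rot: [-0.048, 3.141, -0.0]
wrist_force: [0.9, -0.2, 0.8]
grip_width: 0.996
```

```bash
python3 - <<'E'
from h import *
axes();rel([.36,.355,.29],-.08)
from station import cams
p=cams.read_camera("wrist");cv2.imwrite("pics/w14.png",p["img"][:,:,::-1])
import pickle; pickle.dump(p,open("w14.pkl","wb"))
for u,v in [(0,0)]: pass
E
```

```text
tool axes in world x,y,z: [[-1.0, -0.031, -0.0], [-0.031, 1.0, -0.0], [0.0, -0.0, -1.0]]
[ 0.5366 -0.1601  0.2143] [ 0.9 -0.2  0.8] grip 0.996 t 23.15 j [-0.39  0.11  1.38 -0.    1.65 -1.99]
dr [-0.0, 0.0, 0.111] travel [0.1607, 0.5202, -0.0759] rows 8.8
```

View pics/w14.png

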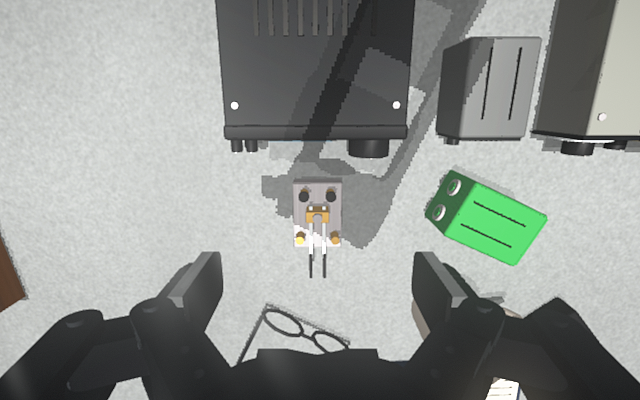

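Call:
{"op": "play_rows", "data": {"moves": [{"dr": [0, 0, 0], "travel": [0.015, 0.03, -0.04], "grip": 0.085}, {"dr": [0, 0, 0.111], "travel": [0.161, 0.52, -0.076], "grip": 0.085}, {"dr": [0, 0, 0.111], "travel": [0.161, 0.52, -0.076], "grip": 0.085}, {"dr": [0, 0, 0.111], "travel": [0.161, 0.52, -0.076], "grip": 0.085}, {"dr": [0, 0, 0.111], "travel": [0.161, 0.52, -0.076], "grip": 0.085}, {"dr": [0, 0, 0.111], "travel": [0.161, 0.52, -0.076], "grip": 0.085}, {"dr": [0, 0, 0.111], "travel": [0.161, 0.52, -0.076], "grip": 0.085}, {"dr": [0, 0, 0.111], "travel": [0.161, 0.52, -0.076], "grip": 0.085}]}}

```text
time_s: 24.2
eef_pos: [0.3824, 0.2848, 0.2908]
ee_rot: [0.127, 3.125, -0.008]
wrist_force: [0.8, 1.0, 0.7]
grip_width: 0.996
```

Call:
{"op": "play_rows", "data": {"moves": [{"dr": [0, 0, 0], "travel": [0.006, 0.025, -0.005], "grip": 0.085}, {"dr": [0, 0, 0], "travel": [0.006, 0.025, -0.005], "grip": 0.085}]}}

```text
time_s: 24.45
eef_pos: [0.3778, 0.312, 0.2956]
ee_rot: [0.121, 3.125, -0.008]
wrist_force: [0.1, -0.1, -1.1]
grip_width: 0.994
```

```bash
python3 - <<'E'
from h import *
axes()
from station import cams
p=cams.read_camera("wrist");cv2.imwrite("pics/w15.png",p["img"][:,:,::-1])
import pickle; pickle.dump(p,open("w15.pkl","wb"))
im=p["img"][100:300,220:420,::-1]; cv2.imwrite("pics/w15c.png",cv2.resize(im,None,fx=3,fy=3,interpolation=cv2.INTER_CUBIC))
E
```

```text
tool axes in world x,y,z: [[-0.997, 0.077, -0.014], [0.078, 0.997, -0.004], [0.014, -0.006, -1.0]]
[0.3778 0.312  0.2956] [ 0.1 -0.1 -1.1] grip 0.994 t 24.45 j [ 0.58 -0.06  1.39 -0.01  1.8  -0.91]
```

View pics/w15.png

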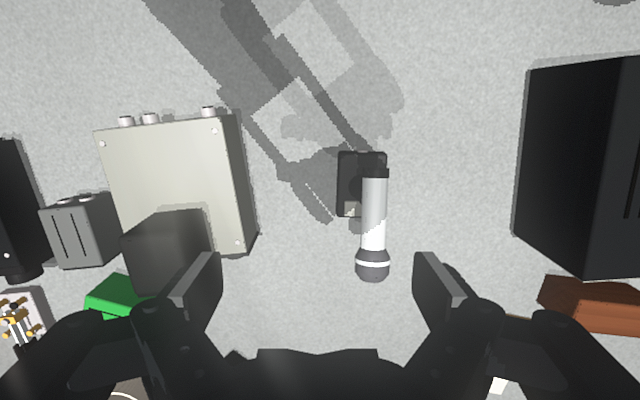

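View pics/w15c.png

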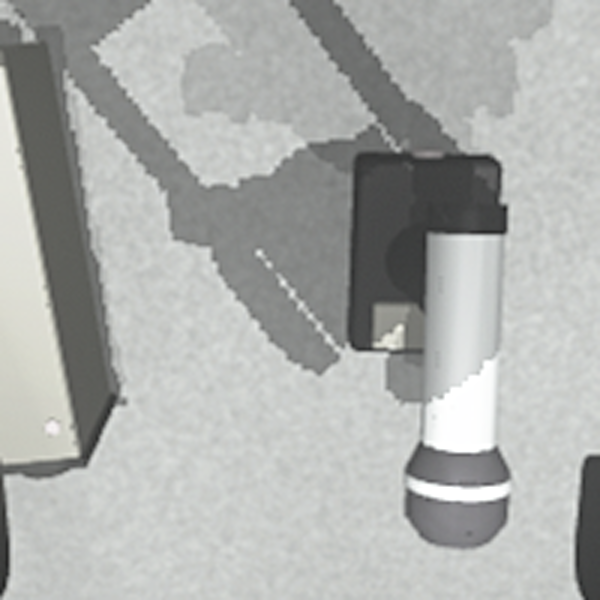

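```bash
python3 - <<'E'
from h import *
import pickle
p=pickle.load(open("w15.pkl","rb"))
g=lambda x,y,z: onz(p,220+x/3-.3,100+y/3-.3,z)[:2]
FL,BL,BR=g(350,350,.022),g(356,155,.022),g(502,157,.022)
print(FL,BL,BR,"depth",np.linalg.norm(FL-BL),"w",np.linalg.norm(BR-BL),"yaw",np.arctan2(*(FL-BL)[::-1]),np.arctan2(-(BR-BL)[0],(BR-BL)[1]))
c=(FL+BR)/2; print("base c",c)
a=g(467,235,.124-.007);b=g(460,440,.124+.007)
print("tube",a,b,"yaw",np.arctan2(*(b-a)[::-1]),"mid",(a+b)/2)
T=pickle.load(open("w14.pkl","rb"))
q=lambda u,v,z:onz(T,u,v,z).round(4)
print("key",q(294,179,.02),q(341,179,.02),q(294,246,.02),q(341,246,.02),"trx",q(225,138,.065),q(407,138,.065))
E
```

```text
[0.46061196 0.33116624] [0.37192105 0.33903253] [0.3775679  0.40136414] depth 0.08903906573932564 w 0.062586873882755 yaw -0.08846176185224058 -0.09034700905616763
base c [0.41908993 0.36626519]
tube [0.38655523 0.37018426] [0.45569122 0.36374371] yaw -0.09288961476376774 mid [0.42112323 0.36696398]
key [ 0.5438 -0.1842  0.02  ] [ 0.5423 -0.1341  0.02  ] [ 0.6217 -0.1834  0.02  ] [ 0.6201 -0.1301  0.02  ] trx [ 0.4978 -0.2432  0.065 ] [ 0.4928 -0.081   0.065 ]
```

```bash
python3 - <<'E'
from h import *
rel([.4195,.3667,.2],-.09)
E
```

```text
dr [-0.005, 0.014, 0.01] travel [-0.0354, 0.0596, 0.0956] rows 1.9
```

Call:
{"op": "play_rows", "data": {"moves": [{"dr": [-0.003, 0.007, 0.005], "travel": [-0.018, 0.03, 0.03], "grip": 0.085}, {"dr": [-0.005, 0.014, 0.01], "travel": [-0.0355, 0.0595, 0.06], "grip": 0.085}, {"dr": [-0.005, 0.014, 0.01], "travel": [-0.0355, 0.0595, 0.09], "grip": 0.085}, {"dr": [-0.005, 0.014, 0.01], "travel": [-0.0355, 0.0595, 0.0955], "grip": 0.085}, {"dr": [-0.005, 0.014, 0.01], "travel": [-0.0355, 0.0595, 0.0955], "grip": 0.085}]}}

```text
time_s: 25.12
eef_pos: [0.4201, 0.3656, 0.2006]
ee_rot: [0.143, 3.138, -0.0]
wrist_force: [0.9, 0.7, 0.3]
grip_width: 0.993
```

```bash
python3 - <<'E'
from h import *
axes();rel([.4195,.3667,.107],-.09)
from station import cams
p=cams.read_camera("wrist");cv2.imwrite("pics/w16.png",p["img"][:,:,::-1])
E
```

```text
tool axes in world x,y,z: [[-0.996, 0.091, -0.001], [0.091, 0.996, -0.0], [0.001, -0.0, -1.0]]
[0.4201 0.3656 0.2006] [0.9 0.7 0.3] grip 0.993 t 25.12 j [ 0.61  0.11  1.41 -0.    1.62 -0.86]
dr [-0.0, 0.001, -0.001] travel [0.0007, 0.001, 0.0936] rows 1.5
```

View pics/w16.png

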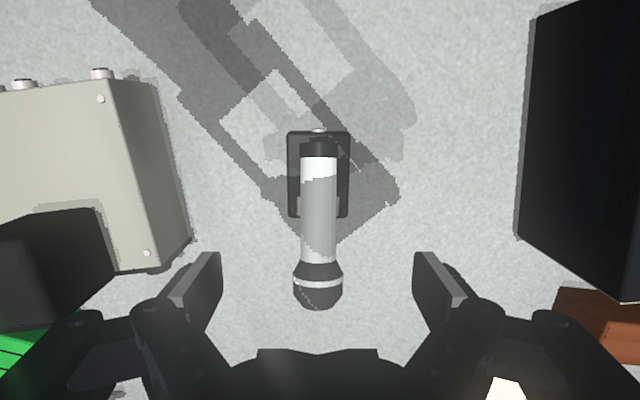

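The mic lies centred and square between the jaws (tube from (318,150) to (318,290)), so I'm going down and closing.

Call:
{"op": "play_rows", "data": {"moves": [{"dr": [0, 0, 0], "travel": [0.0007, 0.001, 0.04], "grip": 0.085}, {"dr": [0, 0, 0], "travel": [0.0007, 0.001, 0.075], "grip": 0.085}, {"dr": [0, 0, 0], "travel": [0.0007, 0.001, 0.092], "grip": 0.07}, {"dr": [0, 0, 0], "travel": [0.0007, 0.001, 0.0935], "grip": 0.055}, {"dr": [0, 0, 0], "travel": [0.0007, 0.001, 0.0935], "grip": 0.04}, {"dr": [0, 0, 0], "travel": [0.0007, 0.001, 0.0935], "grip": 0.015}, {"dr": [0, 0, 0], "travel": [0.0007, 0.001, 0.0935], "grip": 0.015}, {"dr": [0, 0, 0], "travel": [0.0007, 0.001, 0.0935], "grip": 0.015}], "newtons": 60}}

```text
time_s: 26.18
eef_pos: [0.421, 0.3677, 0.1105]
ee_rot: [0.142, 3.133, 0.005]
wrist_force: [0.4, -1.9, 5.7]
grip_width: 0.283
```

Call:
{"op": "play_rows", "data": {"moves": [{"dr": [0, 0, 0], "travel": [0, 0, 0], "grip": 0.015}, {"dr": [0, 0, 0], "travel": [0, 0, 0], "grip": 0.015}, {"dr": [0, 0, 0], "travel": [0, 0, 0], "grip": 0.015}]}}

```text
time_s: 26.55
eef_pos: [0.421, 0.3677, 0.1106]
ee_rot: [0.142, 3.133, 0.005]
wrist_force: [-1.1, -0.7, 0.9]
grip_width: 0.283
```

```bash
python3 - <<'E'
from h import *
axes()
from station import cams
p=cams.read_camera("wrist");cv2.imwrite("pics/w17.png",p["img"][:,:,::-1])
p=cams.read_camera("scene");crop(p,"pics/s17.png",100,260,360,520,4)
E
```

```text
tool axes in world x,y,z: [[-0.996, 0.091, -0.005], [0.091, 0.996, 0.003], [0.005, 0.003, -1.0]]
[0.421  0.3677 0.1106] [-1.1 -0.7  0.9] grip 0.283 t 26.55 j [ 0.62  0.16  1.54 -0.    1.44 -0.86]
```

View pics/w17.png

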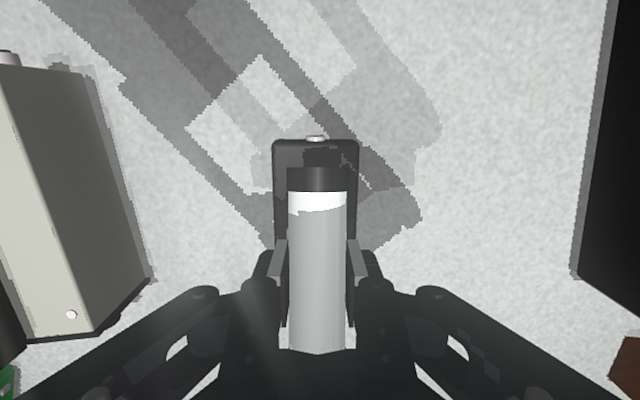

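View pics/s17.png

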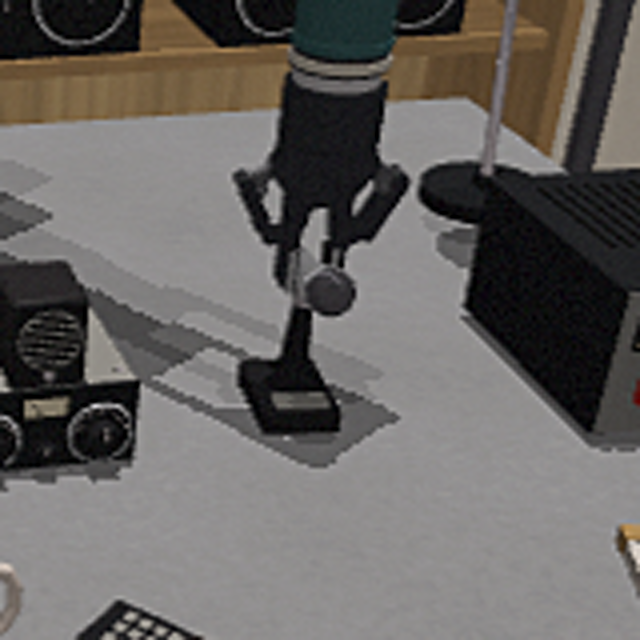

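Call:
{"op": "play_rows", "data": {"moves": [{"dr": [0, 0, 0], "travel": [0, 0, -0.02], "grip": 0.015}, {"dr": [0.001, 0.002, 0], "travel": [0, 0, -0.055], "grip": 0.015}, {"dr": [0.002, 0.005, 0], "travel": [0, 0, -0.09], "grip": 0.015}, {"dr": [0.002, 0.005, 0], "travel": [0, 0, -0.11], "grip": 0.015}, {"dr": [0.002, 0.005, 0], "travel": [0, 0, -0.11], "grip": 0.015}]}}

```text
time_s: 27.28
eef_pos: [0.4208, 0.3679, 0.2213]
ee_rot: [0.142, 3.136, 0.004]
wrist_force: [0.2, 0.0, -4.2]
grip_width: 0.276
```

```bash
python3 - <<'E'
from h import *
axes();rel([.5825,.148,.22],.033)
from station import cams
p=cams.read_camera("scene");crop(p,"pics/s18.png",80,240,360,520,4)
E
```

```text
tool axes in world x,y,z: [[-0.996, 0.091, -0.002], [0.091, 0.996, 0.003], [0.002, 0.003, -1.0]]
[0.4208 0.3679 0.2213] [ 0.2  0.  -4.2] grip 0.276 t 27.27 j [ 0.62  0.11  1.37  0.    1.66 -0.86]
dr [0.003, 0.002, -0.124] travel [-0.1809, -0.2044, 0.0011] rows 4.4
```

View pics/s18.png

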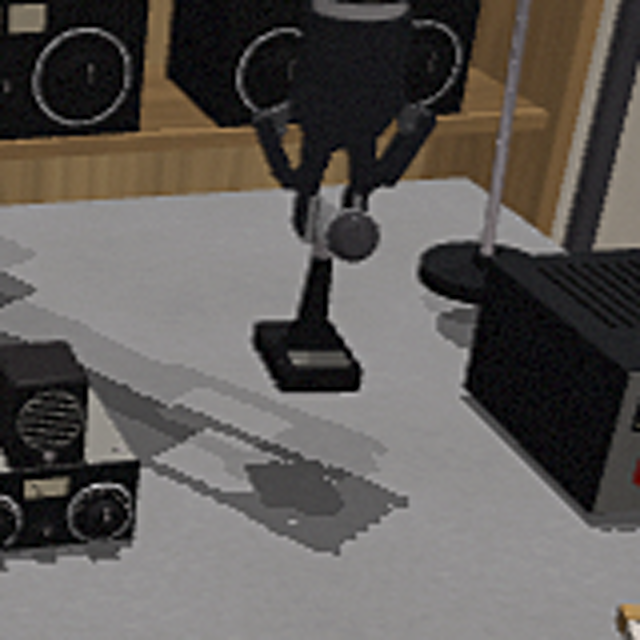

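The mic is off the desk and hangs upright. I move it gently so it doesn't swing.

Call:
{"op": "play_rows", "data": {"moves": [{"dr": [0, 0, -0.01], "travel": [-0.012, -0.014, 0], "grip": 0.015}, {"dr": [0, 0, -0.03], "travel": [-0.038, -0.043, 0], "grip": 0.015}, {"dr": [0, 0, -0.05], "travel": [-0.07, -0.079, 0], "grip": 0.015}, {"dr": [0.002, 0.002, -0.07], "travel": [-0.102, -0.115, 0], "grip": 0.015}, {"dr": [0.002, 0.002, -0.09], "travel": [-0.134, -0.151, 0], "grip": 0.015}, {"dr": [0.002, 0.002, -0.11], "travel": [-0.16, -0.181, 0], "grip": 0.015}, {"dr": [0.002, 0.002, -0.12], "travel": [-0.175, -0.198, 0], "grip": 0.015}, {"dr": [0.002, 0.002, -0.124], "travel": [-0.181, -0.204, 0], "grip": 0.015}]}}

```text
time_s: 28.32
eef_pos: [0.5815, 0.1465, 0.2161]
ee_rot: [0.049, -3.133, 0.003]
wrist_force: [-1.4, 0.3, -4.1]
grip_width: 0.284
```

Call:
{"op": "play_rows", "data": {"moves": [{"dr": [0, 0, 0], "travel": [0, 0, 0], "grip": 0.015}, {"dr": [0, 0, 0], "travel": [0, 0, 0], "grip": 0.015}]}}

```text
time_s: 28.58
eef_pos: [0.5806, 0.1474, 0.2149]
ee_rot: [0.051, -3.131, 0.002]
wrist_force: [-0.3, -0.2, -4.3]
grip_width: 0.284
```

```bash
python3 - <<'E'
from h import *
axes();rel([.5825,.148,.13],.033)
from station import cams
p=cams.read_camera("wrist");cv2.imwrite("pics/w19.png",p["img"][:,:,::-1])
import pickle; pickle.dump(p,open("w19.pkl","wb"))
p=cams.read_camera("scene");crop(p,"pics/s19.png",80,280,280,480,4)
E
```

```text
tool axes in world x,y,z: [[-0.999, -0.032, 0.01], [-0.033, 0.999, -0.001], [-0.01, -0.002, -1.0]]
[0.5806 0.1474 0.2149] [-0.3 -0.2 -4.3] grip 0.284 t 28.57 j [ 0.15  0.21  1.27 -0.    1.68 -1.45]
dr [-0.001, -0.01, -0.0] travel [-0.0028, 0.0007, 0.0849] rows 1.4
```

View pics/w19.png

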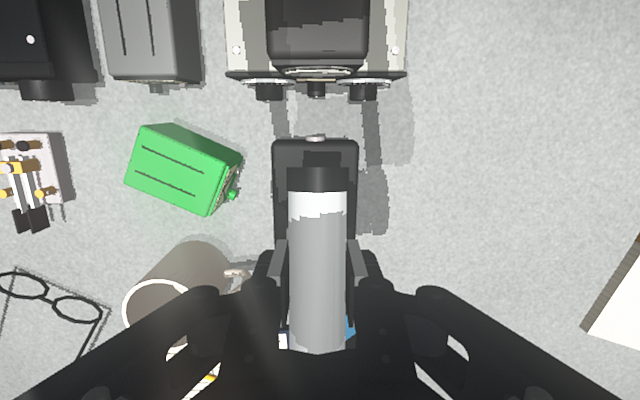

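View pics/s19.png

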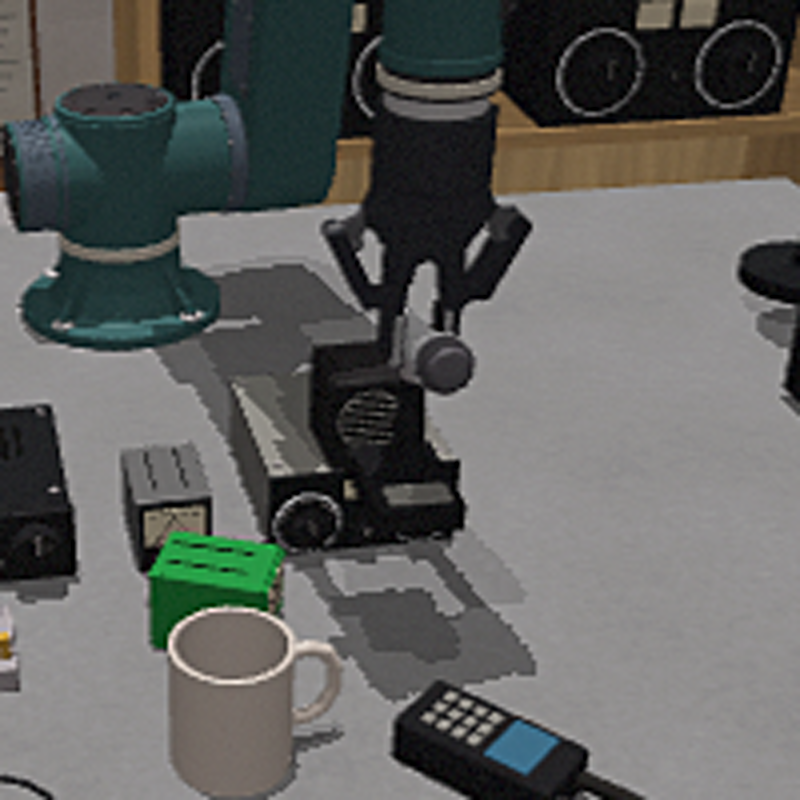

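```bash
python3 - <<'E'
from h import *
import pickle
p=pickle.load(open("w19.pkl","rb"))
for u,v in [(226,76),(407,76)]: print(onz(p,u,v,.075).round(4))
for u,v in [(273,143),(358,143)]: print("mic",onz(p,u,v,.126).round(4))
E
```

```text
[0.4889 0.0694 0.075 ]
[0.4841 0.2182 0.075 ]
mic [0.5367 0.1146 0.126 ]
mic [0.5347 0.1751 0.126 ]
```

Call:
{"op": "play_rows", "data": {"moves": [{"dr": [0, -0.004, 0], "travel": [-0.002, 0.001, 0.02], "grip": 0.015}, {"dr": [0, -0.01, 0], "travel": [-0.003, 0.001, 0.05], "grip": 0.015}, {"dr": [0, -0.01, 0], "travel": [-0.003, 0.001, 0.075], "grip": 0.015}, {"dr": [0, -0.01, 0], "travel": [-0.003, 0.001, 0.085], "grip": 0.015}, {"dr": [0, -0.01, 0], "travel": [-0.003, 0.001, 0.085], "grip": 0.015}]}}

```text
time_s: 29.3
eef_pos: [0.5827, 0.1488, 0.1306]
ee_rot: [-0.053, 3.141, -0.002]
wrist_force: [0.3, 0.4, -5.0]
grip_width: 0.279
```

```bash
python3 - <<'E'
from h import *
axes();rel([.5825,.147,.113],.033)
E
```

```text
tool axes in world x,y,z: [[-0.999, -0.034, -0.0], [-0.034, 0.999, -0.001], [0.0, -0.001, -1.0]]
[0.5827 0.1488 0.1306] [ 0.3  0.4 -5. ] grip 0.279 t 29.3 j [ 0.16  0.24  1.4  -0.    1.5  -1.45]
dr [-0.001, 0.0, 0.001] travel [0.0003, -0.0018, 0.0176] rows 0.3
```

Call:
{"op": "play_rows", "data": {"moves": [{"dr": [0, 0, 0], "travel": [0, 0, 0.01], "grip": 0.015}, {"dr": [0, 0, 0], "travel": [0, 0, 0.016], "grip": 0.015}, {"dr": [0, 0, 0], "travel": [0, 0, 0.018], "grip": 0.015}, {"dr": [0, 0, 0], "travel": [0, 0, 0.019], "grip": 0.015}, {"dr": [0, 0, 0], "travel": [0, 0, 0.02], "grip": 0.015}, {"dr": [0, 0, 0], "travel": [0, 0, 0.02], "grip": 0.015}]}}

```text
time_s: 30.05
eef_pos: [0.5829, 0.1488, 0.111]
ee_rot: [-0.053, 3.14, -0.002]
wrist_force: [-1.1, 0.2, -3.8]
grip_width: 0.281
```

Call:
{"op": "play_rows", "data": {"moves": [{"dr": [0, 0, 0], "travel": [0, 0, 0.001], "grip": 0.015}, {"dr": [0, 0, 0], "travel": [0, 0, 0.0018], "grip": 0.015}, {"dr": [0, 0, 0], "travel": [0, 0, 0.0018], "grip": 0.015}]}}

```text
time_s: 30.42
eef_pos: [0.5833, 0.1486, 0.1109]
ee_rot: [-0.052, 3.138, -0.002]
wrist_force: [-2.8, -1.4, 5.8]
grip_width: 0.281
```

Call:
{"op": "play_rows", "data": {"moves": [{"dr": [0, 0, 0], "travel": [0, 0, 0], "grip": 0.026}, {"dr": [0, 0, 0], "travel": [0, 0, 0], "grip": 0.034}, {"dr": [0, 0, 0], "travel": [0, 0, 0], "grip": 0.045}, {"dr": [0, 0, 0], "travel": [0, 0, 0], "grip": 0.055}, {"dr": [0, 0, 0], "travel": [0, 0, 0], "grip": 0.06}, {"dr": [0, 0, 0], "travel": [0, 0, -0.03], "grip": 0.06}, {"dr": [0, 0, 0], "travel": [0, 0, -0.08], "grip": 0.06}, {"dr": [0, 0, 0], "travel": [0, 0, -0.14], "grip": 0.06}]}}

```text
time_s: 31.42
eef_pos: [0.5822, 0.1487, 0.2508]
ee_rot: [0.052, -3.141, 0.003]
wrist_force: [0.6, -0.0, -0.7]
grip_width: 0.702
```

Call:
{"op": "play_rows", "data": {"moves": [{"dr": [0, 0, 0], "travel": [0.03, 0, -0.03], "grip": 0.085}, {"dr": [0, 0, 0], "travel": [0.06, 0, -0.06], "grip": 0.085}, {"dr": [0, 0, 0], "travel": [0.06, 0, -0.06], "grip": 0.085}, {"dr": [0, 0, 0], "travel": [0.06, 0, -0.06], "grip": 0.085}]}}

```text
time_s: 31.92
eef_pos: [0.5224, 0.1468, 0.3099]
ee_rot: [0.052, -3.14, 0.003]
wrist_force: [-0.5, 0.1, -0.7]
grip_width: 0.993
```

```bash
python3 - <<'E'
from h import *
axes()
from station import cams
p=cams.read_camera("wrist");cv2.imwrite("pics/w20.png",p["img"][:,:,::-1])
import pickle; pickle.dump(p,open("w20.pkl","wb"))
p=cams.read_camera("scene");cv2.imwrite("pics/s20.png",cv2.resize(p["img"][120:370,160:500,::-1],None,fx=2.3,fy=2.3,interpolation=cv2.INTER_CUBIC))
E
```

```text
tool axes in world x,y,z: [[-0.999, -0.033, 0.001], [-0.033, 0.999, -0.002], [-0.001, -0.002, -1.0]]
[0.5224 0.1468 0.3099] [-0.5  0.1 -0.7] grip 0.993 t 31.93 j [ 0.17  0.07  1.23 -0.    1.84 -1.43]
```

View pics/w20.png

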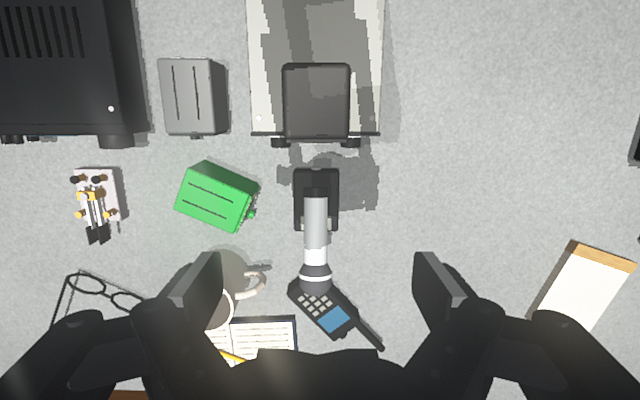

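View pics/s20.png

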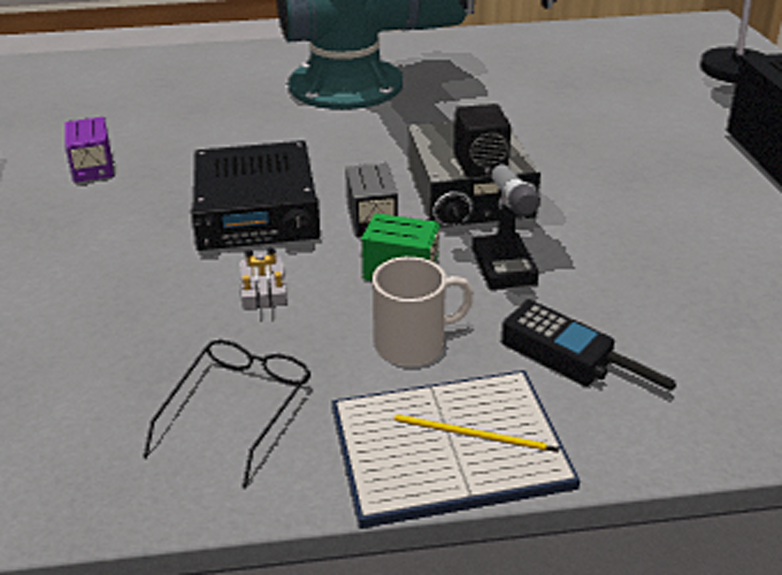

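```bash
python3 - <<'E'
from h import *
import pickle
p=pickle.load(open("w20.pkl","rb"))
q=lambda u,v,z:onz(p,u,v,z).round(4)
print("mic base",q(295,170,.022),q(339,170,.022),q(294,230,.022),"tube",q(315,212,.12),q(315,255,.135))
print("tuner",q(250,134,.075),q(381,134,.075)); print("spk front",q(285,139,.151),q(348,139,.151))
im=p["img"][40:290,140:400,::-1]; cv2.imwrite("pics/w20c.png",cv2.resize(im,None,fx=2.4,fy=2.4,interpolation=cv2.INTER_CUBIC))
E
```

```text
mic base [0.5387 0.1172 0.022 ] [0.5367 0.1767 0.022 ] [0.6258 0.1171 0.022 ] tube [0.5644 0.1459 0.12  ] [0.6082 0.1474 0.135 ]
tuner [0.4876 0.0683 0.075 ] [0.4825 0.2188 0.075 ]
spk front [0.4838 0.1159 0.151 ] [0.4818 0.1739 0.151 ]
```

View pics/w20c.png

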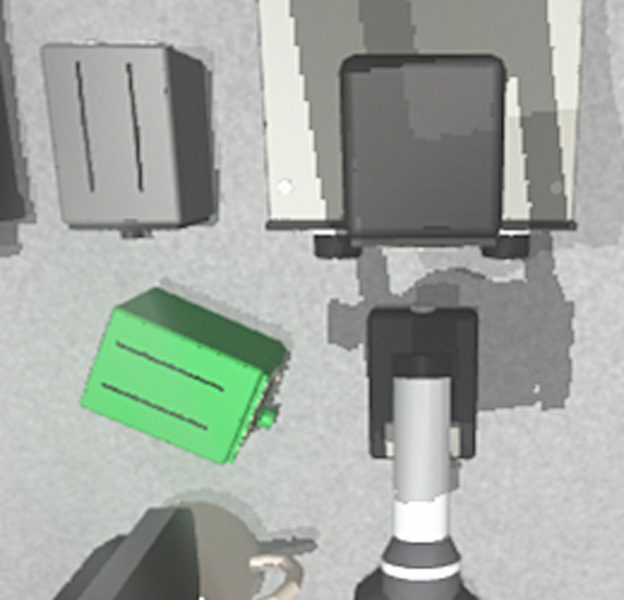

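```bash
python3 - <<'E'
from h import *
from station import cams,workorder
T=cams.read_camera("top");a=cv2.imread("pics/top0.png")
for n in ["mug","handheld"]:
    print(n,[np.round(q["position"][::-1]).tolist() for q in cams.search_frame(n,T)[:1]])
crop(T,"pics/tend.png",60,300,200,440,2.4)
print(workorder.sign_off())
E
```

```text
mug [[303.0, 138.0]]
handheld [[249.0, 125.0]]
the job is handed in; nothing more can be done
None
```

View pics/tend.png

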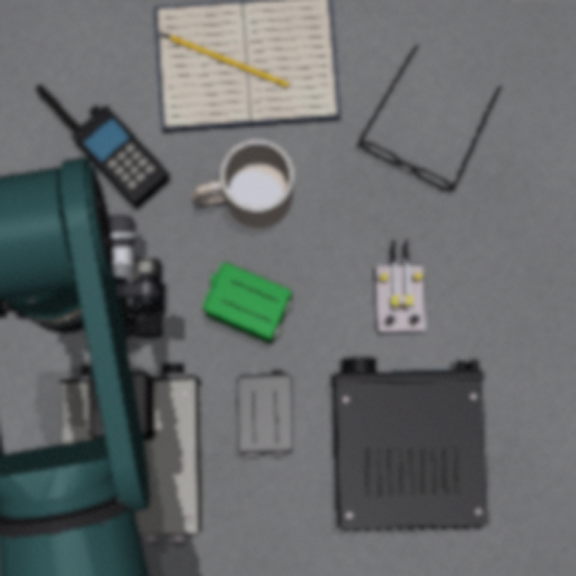

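I placed all four things, released them, and handed the job in at about 32 s on the robot's clock. No verdict came back. Each was gripped across its width and lowered until the wrist force showed contact before I let go.

These are the last camera checks, all well inside the limits (about 2–3 mm uncertainty):

| Thing | Side to side | Front to back | Facing |
|---|---|---|---|
| Power meter | about 1 mm off mid-gap | front in line with the panels within about 2 mm | aligned |
| Loudspeaker | 1–2 mm off the tuner's centre | front about 2 mm behind the panel | aligned |
| Morse key | about 1 mm off the transceiver's centre | base about 48 mm from the panel | aligned |
| Desk microphone | within about 1 mm of the tuner's centre | base about 52 mm from the panel | aligned |

In the pictures, the mug, handheld radio, glasses and both coloured look-alike meters are where they were at the start. The detector put the mug and handheld within 2–4 pixels of their first positions, which is its own noise level. I judged the glasses and the look-alikes by eye.

No check failed. The only disagreement was 3–4 mm in the position of the tuner's front edge between camera views, so I lined things up within a single view.

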